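# Pack the microscopy kit into its fitted carrying tray

## Robot

A 6-joint arm with a two-finger parallel gripper is mounted at the origin on a cart in front of the work surface, level with it; the furniture and walls round the work are solid. World frame = base frame: x ahead of the robot, y to its left, z up, the work surface at z = 0. Lengths are in mm, angles in rad, forces in N, time in s.
With the tool pointing down it reaches from about 350 to 975 mm from the base axis. Payload 7.1 kg.
Tool frame: the origin (TCP) lies on the centre line of the jaws, within the pads' length; the fingertips stand 8 mm ahead of it and the grasp point (between the pads) lies 11 mm behind it; z points along the fingers, x is the direction in which the jaws open and shut, and the axes are right-handed (so a half turn about z gives the same grasp; the last joint's range is limited). The gripper opens to 88 mm and grips with 3 to 60 N. Pads are 20 mm wide; open, the fingers measure 115 mm over their backs; the gripper's body (75 mm by 178 mm) begins 61 mm behind the grasp point.
Start: joints at [1.302, 0.423, 1.63, -0, 1.089, -0.019], TCP at [154.475, 605.592, 191.575] pointing down, gripper open.
Joint ranges: [-3, 3], [-0.9, 2.11], [0.09, 2.58], [-1.31, 4.45], [0.11, 2.69], [-2.54, 2.54]. Speed limits (rad/s): [2.39, 2.39, 3.01, 3.14, 3.14, 3.14].

## Interface

Orientations are given as a rotation vector (axis times angle).
In Python, from workcell import ctrl gives the robot as it stands.
- The arm moves only by the shell command python3 -m handwheel 'ROWS'. ROWS is JSON, a list of rows, each a list of 3 entries, a list of its own where there are three numbers: the turn, a rotation vector about the tool's x, y, z in rad, then the shift along the tool's x, y, z in mm, then the opening, from 0 (shut) to 1 (fully open). In form: [[[ax, ay, az], [tx, ty, tz], jaw], ...]. A call has exactly 10 rows; each row shifts and turns the pose as measured when the row begins, along the tool's axes as they then stand; what a row does not reach is not made up. A row lasts 1/12 s, in which the tool goes at most 41.7 mm and 7.16 degrees, less where a joint would pass 70% of its speed; a pose out of reach is approached as far as the arm can. A call with a gripper value outside its range is refused whole. The fingers move at their own pace and stop on an object; the grip force is fixed at half the most. Time passes only in rows, so rows that do not move let the fingers close, or fill a call up. It gives the time, the measured TCP pose, the force and the opening at its end, in the units of the state.
- ctrl.get_obs(): the state, without advancing time (a new reading comes with each control period).
- ctrl.get_image(name): name is "scene" or "top" or "wrist"; returns a dict with "pixels" (400x640x3 uint8, red, green, blue), "camera_matrix" (3x3 intrinsics, pixels), "dist" ([k1, k2, p1, p2, k3] as OpenCV has them; the pictures are not rectified), "rvec" (rotation vector, rad) and "tvec" (3), from world to camera coordinates, as OpenCV has them. Camera axes: x right, y down, z forward; pixel columns grow to the right and rows downward; lengths in mm; the calibration is good to about 2 mm. A picture is of the moment at which its call begins. There is no depth.
- ctrl.close_job(): hands the job in, once; it reports no verdict.
Trained networks look in a picture, given as the dict that the camera call returned (one of the last four; its "shot" number tells which), for a name from the list of things; names that differ only in an ending like _2 or _b are one class to them, and where a whole thing is asked for, a point or a joint stands for the part that bears it (a point fixed in the world has none). Each returns a list of dicts, best first, with "score" (0 to 1); they miss things now and then, are a little off and sometimes report something else, mostly with a low value. They report only what shows in the picture. A call takes as long as a camera call. They do not tell look-alikes from the thing itself.
- ctrl.look_for(picture, query): "position" ([x, y, z] in mm, in the coordinates of the camera as it stood for that picture, good to about 4 mm: the middle of the surface that is visible of it).
- ctrl.spot_point(picture, query): "position" ([x, y, z] in mm, in the coordinates of the camera as it stood for that picture, good to about 4 mm: a listed point, or the origin of a listed thing).
The state is a dict: "t": time; "qpos": joint angles; "qvel": joint speeds; "joint_torque": joint torques, N m; "ee_pos": TCP position; "orientation": TCP orientation; "ft_force": force on the tool from outside, world axes, zero at the start; "moment": the same for the moment, N m; "width": finger opening in mm.
Only numpy, scipy, OpenCV 4.12 (cv2) and the standard library are available. Lean on these libraries where they do the work, as an engineer would, in place of code of your own. Each camera call takes 0.05 s, during which the arm holds its last target.

## Task

The microscopy session is over: pack the kit back into its fitted carrying tray so that nothing slides about on the way to the store. Put the timer, the tally counter, the little cover-slip box, the small red-capped bottle and the black lens canister each, upright, into the insert whose pocket has its shape and size, fully down on the pocket floor, and let go of them all.

Things in the scene. Friction and masses are not known exactly. Their poses are not given: they have to be found in the camera images.
- timer: White square bench timer with a small display and buttons on top, 64 x 64 mm, sides 18 mm high (20 mm over the buttons), about 60 g, lying face up. Origin: centre of its underside; z up, x and y square to its sides. Stands loose on the bench; fits its pocket in any of the four quarter turns.
- tally_counter: White hand tally counter standing upright, an upright oblong body 29 mm (its x) by 42 mm (its y), 37 mm high, with a small metal button on top to 45 mm, about 55 g. Origin: centre of its underside; z up. Stands loose on the bench; fits its pocket either way round.
- slip_box: Small square flat box of cover slips, white with a blue lid (it does not open), 31 x 31 mm and 14 mm high, about 20 g. Origin: centre of its underside; z up, x and y square to its sides. Stands loose on the bench; fits its pocket in any of the four quarter turns.
- oil_bottle: Small round white bottle with a red screw cap, 26 mm in diameter up to 36 mm, cap 16 mm in diameter, 50 mm high in all, about 30 g. Origin: centre of its underside; z up its axis. Stands loose on the bench. All five things start along the front of the bench, in any order.
- lens_can: Round black screw canister with a grey cap (the case of a spare objective lens), 35 mm in diameter up to 30 mm and cap 37 mm in diameter above, 52 mm high in all, about 70 g. Origin: centre of its underside; z up its axis. Stands loose. Beware of the microscope (x 0.54 to 0.82, y 0.06 to 0.24, 0.35 high, in m) behind the row and beside the tray.
- insert_timer: Fixed dark grey tray insert, 80 mm square, 18 mm high. It has one large square pocket, 71 mm at its floor, 78 mm at its mouth, 6 mm deep, pale floor, flared walls. Origin: centre of its underside, 4 mm above the bench; z up, x, y square to its sides. Pocket centred on it, floor 12 mm above it. For the timer. Tray: six such inserts, 81 mm apart, in new order each time, rows of 2 along x and 3 along y.
- insert_tally: Fixed dark grey tray insert, 80 mm square, 18 mm high. It has one oblong pocket, 36 (x) by 49 mm (y) at its floor, 45 by 58 mm at its mouth, 11 mm deep, pale floor, flared walls. Origin: centre of its underside, 4 mm above the bench; z up, x, y square to its sides. Pocket centred on it, floor 7 mm above it. For the tally counter. The tray is aluminium, 172 (x) by 253 mm (y), rim 27 mm above the bench.
- insert_slips: Fixed dark grey tray insert, 80 mm square, 18 mm high. It has one small square pocket, 38 mm at its floor, 45 mm at its mouth, 6 mm deep, pale floor, flared walls. Origin: centre of its underside, 4 mm above the bench; z up, x, y square to its sides. Pocket centred on it, floor 12 mm above it. For the slip box. Its top is 22 mm above the bench.
- insert_oil: Fixed dark grey tray insert, 80 mm square, 18 mm high. It has one smaller round pocket, 33 mm wide at its floor, 42 mm at its mouth, 11 mm deep, pale floor, flared walls. Origin: centre of its underside, 4 mm above the bench; z up, x, y square to its sides. Pocket centred on it, floor 7 mm above it. For the red-capped bottle. The sixth insert, not listed, already holds a fixed blue-capped vial, top 61 mm above the bench.
- insert_can: Fixed dark grey tray insert, 80 mm square, 18 mm high. It has one larger round pocket, 45 mm wide at its floor, 54 mm at its mouth, 11 mm deep, pale floor, flared walls. Origin: centre of its underside, 4 mm above the bench; z up, x, y square to its sides. Pocket centred on it, floor 7 mm above it. For the canister. All inserts are square with the tray, flush with one another.
Not all that is in view belongs to the job. Leave any pink look-alike of the insert_tally alone.

How it is judged:
By the outcome, as a careful person would: the job done as asked, in the order asked, and still so for the second after the job is handed in, with the robot touching nothing.
It also fails if it takes over 139 s, if anything falls off the work surface, if the arm or the gripper's body presses on something with over 40 N, if the wrist force passes 120 N, or if a joint passes its speed limit or range.

## Working session

There is one attempt and no reset: what is moved stays moved. The work goes in short steps, Python scripts to look and compute and a shell command to move; the robot and the scene stay as the last step left them, time stands still between calls to the robot, and variables do not carry over. Pictures are saved under pics/ and viewed, and the job is handed in when it is done.

```bash
ls; mkdir -p pics
python3 - <<'E'
from workcell import ctrl
import cv2
o=ctrl.get_obs()
print({k:o[k] for k in ('t','ee_pos','orientation','width','ft_force')})
for n in ("scene","top","wrist"):
    p=ctrl.get_image(n); cv2.imwrite(f"pics/{n}0.png",p["pixels"][:,:,::-1]); print(n,p["camera_matrix"],p["rvec"],p["tvec"],p["dist"])
E
```

```text
pics
{'t': 0.0, 'ee_pos': array([154.33213136, 605.0295953 , 190.82084655]), 'orientation': array([ 2.48012944e+00,  1.92684506e+00, -1.91075808e-03]), 'width': 87.81512940604826, 'ft_force': array([-0.39234358, -1.00352551,  0.53865248])}
scene [[469.53180967   0.         315.94451124]
 [  0.         469.53180967 199.14256479]
 [  0.           0.           1.        ]] [ 2.16274283 -1.17644408  0.43945765] [-304.93474411  388.76765668 1189.46706672] [0.00601893 0.         0.         0.         0.        ]
top [[485.71099568   0.         321.82302933]
 [  0.         485.71099568 191.06452141]
 [  0.           0.           1.        ]] [ 2.17657359 -2.1628142   0.10602773] [  13.78075801  571.1277337  1459.69975614] [-0.02825486  0.          0.          0.          0.        ]
wrist [[343.10336499   0.         319.8231856 ]
 [  0.         343.10336499 203.94181165]
 [  0.           0.           1.        ]] [-2.30058865 -1.78845459 -0.2467844 ] [-624.07111334  -32.46661597  390.8247225 ] [0.01540668 0.         0.         0.         0.        ]
```

View pics/scene0.png

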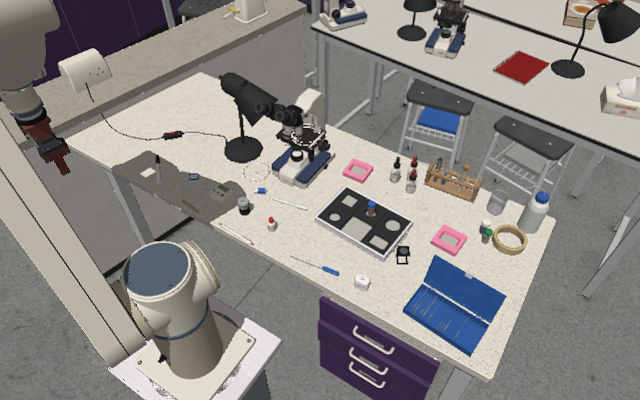

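View pics/top0.png

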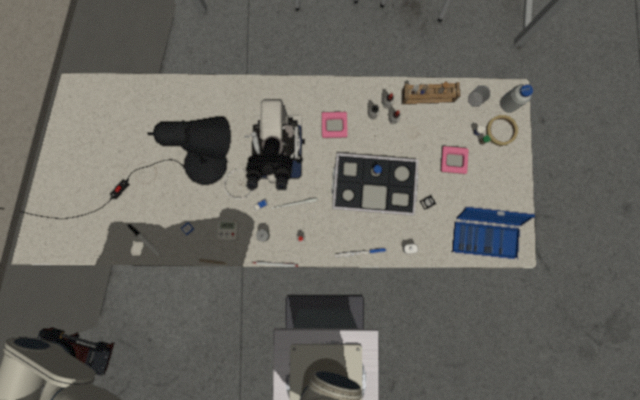

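View pics/wrist0.png

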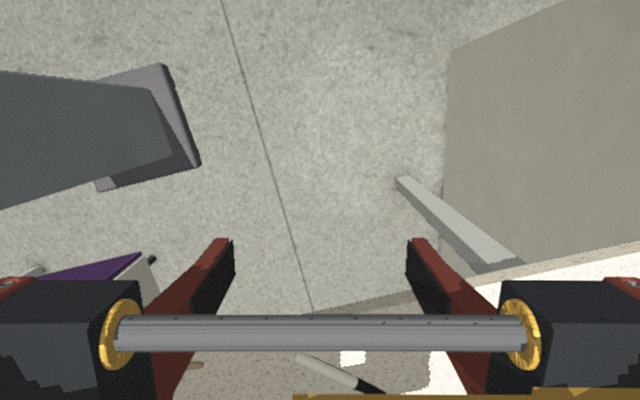

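```bash
cat > h.py <<'E'
from workcell import ctrl
import cv2, numpy as np
from scipy.spatial.transform import Rotation as R
def cam(p):
    Rm=cv2.Rodrigues(np.asarray(p["rvec"],float))[0]; return Rm,np.asarray(p["tvec"],float).ravel()
def c2w(p,X):
    Rm,t=cam(p); return Rm.T@(np.asarray(X,float)-t)
def px2w(p,uv,z):
    Rm,t=cam(p); q=cv2.undistortPoints(np.array([[uv]],float),p["camera_matrix"],np.asarray(p["dist"],float))[0,0]
    d=Rm.T@np.array([q[0],q[1],1]); c=-Rm.T@t; return c+d*(z-c[2])/d[2]
def w2px(p,X):
    return cv2.projectPoints(np.array([X],float).reshape(-1,1,3),np.asarray(p["rvec"],float),np.asarray(p["tvec"],float),p["camera_matrix"],np.asarray(p["dist"],float))[0].reshape(-1,2)
def save(p,name,crop=None,f=1):
    im=p["pixels"][:,:,::-1]
    if crop: a,b,c,d=crop; im=im[b:d,a:c]
    im=cv2.resize(im,None,fx=f,fy=f,interpolation=cv2.INTER_CUBIC); cv2.imwrite(f"pics/{name}.png",im)
E
python3 - <<'E'
from h import *
for n in ("scene","top"):
    p=ctrl.get_image(n)
    if n=="top": save(p,"top1",(110,120,450,280),2.3)
    else: save(p,"scene1",(110,140,510,320),2)
    for q in "timer tally_counter slip_box oil_bottle lens_can insert_timer insert_tally insert_slips insert_oil insert_can".split():
        r=ctrl.spot_point(p,q)
        for d in r[:3]: 
            X=c2w(p,d["position"]); print(n,q,round(d["score"],2),X.round(0),w2px(p,X).round(0)[0])
E
```

```text
scene timer 0.72 [454. 307.  -0.] [221. 193.]
scene tally_counter 0.79 [ 398. -257.   -5.] [361. 287.]
scene slip_box 0.44 [459. 430.  -2.] [194. 178.]
scene oil_bottle 0.65 [423.  83.  -1.] [269. 228.]
scene lens_can 0.5 [434. 200.  -3.] [242. 211.]
scene insert_timer 0.6 [ 554. -149.    4.] [356. 231.]
scene insert_tally 0.91 [ 549. -232.    5.] [379. 244.]
scene insert_tally 0.87 [ 673. -401.    2.] [448. 241.]
scene insert_tally 0.76 [784. -27.   3.] [358. 172.]
scene insert_slips 0.92 [639. -72.   3.] [348. 204.]
scene insert_oil 0.57 [561. -69.   3.] [335. 219.]
scene insert_oil 0.54 [ 396. -255.   -4.] [360. 287.]
scene insert_oil 0.3 [ 555. -148.    6.] [356. 231.]
scene insert_can 0.92 [ 628. -235.    5.] [392. 227.]
top timer 0.86 [449. 309.  -1.] [228. 231.]
top timer 0.36 [642. -66.   5.] [349. 169.]
top tally_counter 0.58 [ 401. -253.    2.] [409. 247.]
top tally_counter 0.56 [642. -66.   4.] [349. 169.]
top slip_box 0.64 [454. 434.  -1.] [188. 228.]
top oil_bottle 0.44 [429.  82.  -2.] [301. 238.]
top lens_can 0.5 [438. 195.   2.] [264. 234.]
top insert_timer 0.84 [ 556. -149.    3.] [375. 197.]
top insert_tally 0.71 [783. -21.  -0.] [334. 126.]
top insert_tally 0.66 [ 555. -148.    3.] [375. 197.]
top insert_tally 0.61 [ 549. -223.    2.] [399. 199.]
top insert_slips 0.56 [642. -66.   5.] [349. 170.]
top insert_oil 0.79 [566. -60.   6.] [347. 193.]
top insert_can 0.75 [ 632. -233.   -1.] [402. 173.]
```

View pics/top1.png

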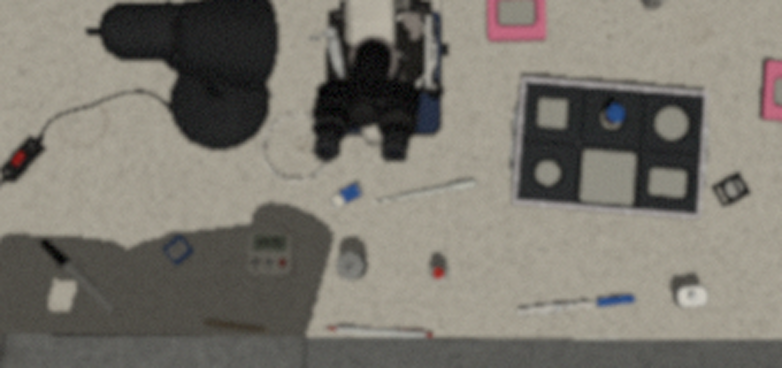

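View pics/scene1.png

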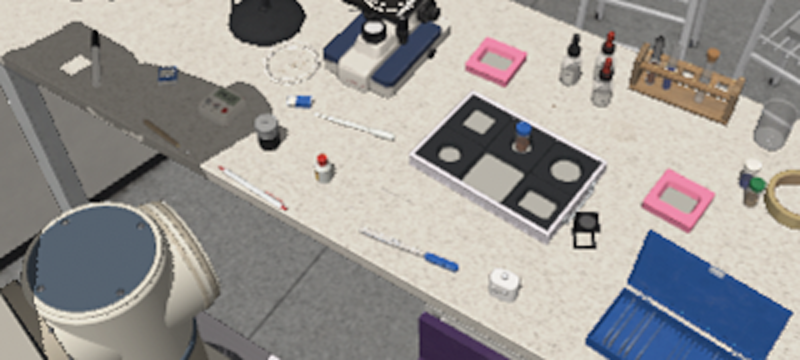

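```bash
cat >> h.py <<'E'
def Rdown(yawdeg):  # tool z down, tool x at yaw in world
    a=np.radians(yawdeg); x=np.array([np.cos(a),np.sin(a),0]); z=np.array([0,0,-1.]); y=np.cross(z,x); return np.column_stack([x,y,z])
def yawof(o): 
    M=R.from_rotvec(o["orientation"]).as_matrix(); return np.degrees(np.arctan2(M[1,0],M[0,0]))
def plan(pts, jaw, o=None):
    """pts: list of (x,y,z,yawdeg,nrows)"""
    o=o or ctrl.get_obs(); P=np.array(o["ee_pos"],float); M=R.from_rotvec(o["orientation"])
    for (x,y,z,yw,n) in pts:
        T=np.array([x,y,z],float); D=R.from_matrix(Rdown(yw)); rv=(M.inv()*D).as_rotvec(); rows=[]
        for i in range(n):
            d=M.inv().apply((T-P)/n if i<n-1 else T-P) ; 
            rows.append([[round(float(v),3)+0 for v in rv/n],[round(float(v),1)+0 for v in d]])
            P=P+(T-P)/(n-i) if False else P+M.apply(d); M=M*R.from_rotvec(rv/n)
        print("->",(x,y,z,yw),"dist/row %.1f deg/row %.1f"%(np.linalg.norm(d),np.degrees(np.linalg.norm(rv/n))))
        for r in rows: print("[%s,%s,%s],"%(str(r[0]).replace(" ",""),str(r[1]).replace(" ",""),jaw))
def st():
    o=ctrl.get_obs(); print("t %.2f"%o["t"],np.round(o["ee_pos"],1),"yaw %.1f"%yawof(o),"w %.1f"%o["width"],np.round(o["ft_force"],1)); return o
E
python3 - <<'E'
from h import *
o=st(); p=ctrl.get_image("wrist"); Rm,t=cam(p); C=-Rm.T@t; M=R.from_rotvec(o["orientation"]).as_matrix()
print("cam in tool",M.T@(C-o["ee_pos"]),"cam axes in tool",(M.T@Rm.T).round(2))
plan([(400,330,200,90,10)],1)
E
```

```text
t 1.25 [154.5 605.6 191.6] yaw 75.7 w 88.1 [ 0.5 -0.3  0.3]
cam in tool [  -0.48582175  -75.1629856  -193.71423759] cam axes in tool [[ 1.    0.    0.  ]
 [-0.    0.96  0.27]
 [-0.   -0.27  0.96]]
-> (400, 330, 200, 90) dist/row 143.0 deg/row 1.4
[[0.0,0.0,-0.025],[-20.6,30.6,-0.8],1],
[[0.0,0.0,-0.025],[-19.3,27.1,-0.8],1],
[[0.0,0.0,-0.025],[-17.9,23.9,-0.7],1],
[[0.0,0.0,-0.025],[-16.7,21.1,-0.6],1],
[[0.0,0.0,-0.025],[-15.5,18.6,-0.6],1],
[[0.0,0.0,-0.025],[-14.3,16.4,-0.5],1],
[[0.0,0.0,-0.025],[-13.3,14.4,-0.4],1],
[[0.0,0.0,-0.025],[-12.3,12.7,-0.4],1],
[[0.0,0.0,-0.025],[-11.3,11.1,-0.4],1],
[[0.0,0.0,-0.025],[-104.4,97.8,-3.3],1],
```

```bash
python3 - <<'E'
s=open('h.py').read()
s=s.replace("d=M.inv().apply((T-P)/n if i<n-1 else T-P) ; ","d=M.inv().apply((T-P)/(n-i))").replace("P=P+(T-P)/(n-i) if False else P+M.apply(d)","P=P+M.apply(d)")
open('h.py','w').write(s)
E
python3 - <<'E'
from h import *
plan([(410,350,230,90,12)],1)
E
```

```text
-> (410, 350, 230, 90) dist/row 30.3 deg/row 1.2
[[0.0,0.0,-0.021],[-15.4,25.9,-3.2],1],
[[0.0,0.0,-0.021],[-15.9,25.6,-3.2],1],
[[0.0,0.0,-0.021],[-16.4,25.2,-3.2],1],
[[0.0,0.0,-0.021],[-17.0,24.9,-3.2],1],
[[0.0,0.0,-0.021],[-17.5,24.5,-3.2],1],
[[0.0,0.0,-0.021],[-18.0,24.2,-3.2],1],
[[0.0,0.0,-0.021],[-18.5,23.8,-3.2],1],
[[0.0,0.0,-0.021],[-19.0,23.4,-3.2],1],
[[0.0,0.0,-0.021],[-19.5,23.0,-3.2],1],
[[0.0,0.0,-0.021],[-19.9,22.6,-3.2],1],
[[0.0,0.0,-0.021],[-20.4,22.2,-3.2],1],
[[0.0,0.0,-0.021],[-20.9,21.7,-3.2],1],
```

Candidates, top picture pixels:
- **Timer:** (228,229), the only square with a display.
- **Slip box:** (188,228), a square with a blue lid. The blue/white eraser at (262,204) could be mistaken for it.
- **Bottle:** (300,237), with a red cap. The reagent bottles at (375-395,100) could be mistaken for it.
- **Canister:** (263,233).
- **Tally counter:** (410,249). The black magnifier at (428,202) could be mistaken for it.
- **insert_tally:** (399,199), in the tray. The pink ones at (334,125) and (455,159) are look-alikes.

I'll move to a viewing pose over the timer for the close crop.

```bash
python3 -m handwheel '[[[0,0,-0.025],[-18.5,31,-4],1],[[0,0,-0.025],[-19.2,30.6,-4],1],[[0,0,-0.025],[-19.8,30,-4],1],[[0,0,-0.025],[-20.4,29.8,-4],1],[[0,0,-0.025],[-21,29.4,-4],1],[[0,0,-0.025],[-21.6,29,-4],1],[[0,0,-0.025],[-22.2,28.6,-4],1],[[0,0,-0.025],[-22.8,28,-4],1],[[0,0,-0.025],[-23.4,27.6,-4],1],[[0,0,-0.025],[-24,27,-4],1]]'
python3 - <<'E'
from h import *
st(); p=ctrl.get_image("wrist"); save(p,"w1")
for q in ("timer","slip_box","lens_can"):
    for d in ctrl.spot_point(p,q)[:2]:
        X=c2w(p,d["position"]); print(q,round(d["score"],2),X.round(1),w2px(p,X).round(0)[0])
E
```

```text
t: 2.13
ee_pos: [420.9, 350.7, 232.4]
orientation: [-2.194, -2.246, -0.003]
ft_force: [0.7, 0.7, 0.1]
width: 87.9
t 2.13 [420.9 350.7 232.4] yaw 91.3 w 87.9 [0.7 0.7 0.1]
timer 0.58 [449.4 303.1   3.6] [281. 191.]
slip_box 0.82 [4.537e+02 4.308e+02 2.000e-01] [381. 196.]
slip_box 0.62 [448.1 307.8   1.2] [285. 190.]
lens_can 0.89 [432.2 195.2  -0.7] [195. 175.]
```

View pics/w1.png

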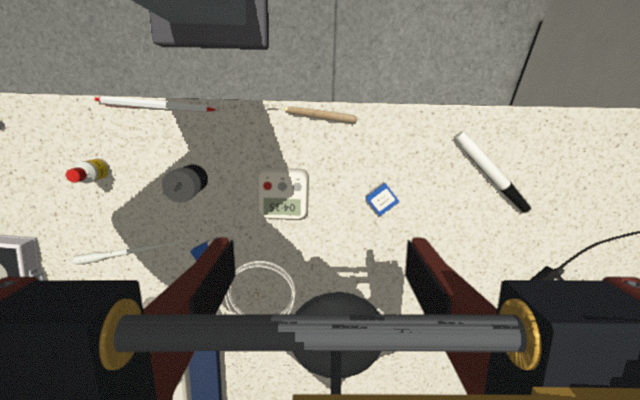

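The view shows the timer (284,193), slip box (382,199), canister (183,183) and bottle (88,171). There is a pen at (490,170).

Run:
```python
from h import *
p=ctrl.get_image("wrist"); save(p,"w1c",(240,150,420,240),4)
im=p["pixels"]; hsv=cv2.cvtColor(im,cv2.COLOR_RGB2HSV)
# slip box: blue + enclosed white
m=((hsv[...,0]>100)&(hsv[...,0]<130)&(hsv[...,1]>90)).astype(np.uint8); m[:, :340]=0;m[230:]=0;m[:,430:]=0
c=max(cv2.findContours(m,0,2)[0],key=cv2.contourArea); r=cv2.minAreaRect(c); print(r)
P=np.array([px2w(p,b,14) for b in cv2.boxPoints(r)]); print(P.round(1),P.mean(0), np.linalg.norm(np.roll(P,1,0)-P,axis=1))
```

```text
((381.260009765625, 199.6800079345703), (23.400001525878906, 24.799999237060547), 53.13010025024414)
[[452.2 408.2  14. ]
 [432.9 431.5  14. ]
 [456.4 450.7  14. ]
 [476.3 427.3  14. ]] [454.43829536 429.43128032  14.        ] [30.65943531 30.23562586 30.27435362 30.70968991]
```

View pics/w1c.png

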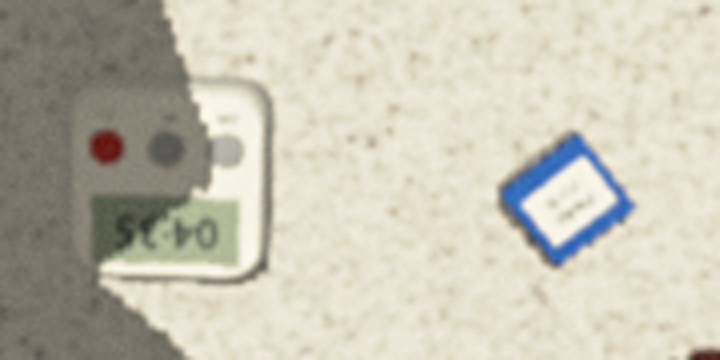

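Run:
```python
from h import *
p=ctrl.get_image("wrist")
f=lambda u,v,z=18:px2w(p,(240+u/4-.4,150+v/4-.4),z)
P=np.array([f(*c) for c in [(74,80),(272,80),(267,281),(80,278)]]);print(P.round(1),P.mean(0).round(1),np.linalg.norm(np.roll(P,1,0)-P,axis=1).round(1))
# display bottom edge dir, buttons dir
for a,b in [((92,262),(240,263)),((93,196),(240,201)),((107,147),(228,151)),((272,100),(267,270)),((240,201),(240,263))]:
    d=f(*b)-f(*a); print(np.degrees(np.arctan2(d[1],d[0])).round(1),f(*a).round(1),f(*b).round(1))
```

```text
[[417.8 278.9  18. ]
 [416.6 338.2  18. ]
 [480.1 337.4  18. ]
 [480.3 279.   18. ]] [448.7 308.4  18. ] [62.4 59.3 63.5 58.3]
90.7 [475.  282.9  18. ] [474.4 328.9  18. ]
89.2 [453.7 283.7  18. ] [454.4 328.8  18. ]
89.2 [438.2 288.3  18. ] [438.7 325.1  18. ]
-1.0 [422.7 338.3  18. ] [476.5 337.3  18. ]
0.3 [454.4 328.8  18. ] [474.4 328.9  18. ]
```

Run:
```python
from h import *
st(); plan([(449,306.5,50,90,9)],1)
```

```text
t 2.43 [419.  352.7 231.8] yaw 91.3 w 87.9 [-0.6 -0.1  0.4]
-> (449, 306.5, 50, 90) dist/row 21.1 deg/row 0.1
[[0.0,0.0,0.002],[-5.3,3.2,20.2],1],
[[0.0,0.0,0.002],[-5.2,3.2,20.2],1],
[[0.0,0.0,0.002],[-5.2,3.3,20.2],1],
[[0.0,0.0,0.002],[-5.2,3.3,20.2],1],
[[0.0,0.0,0.002],[-5.2,3.3,20.2],1],
[[0.0,0.0,0.002],[-5.2,3.3,20.2],1],
[[0.0,0.0,0.002],[-5.2,3.3,20.2],1],
[[0.0,0.0,0.002],[-5.2,3.3,20.2],1],
[[0.0,0.0,0.002],[-5.1,3.3,20.2],1],
```

```bash
python3 -m handwheel '[[[0,0,0.002],[-5.2,3.3,20.2],1],[[0,0,0.002],[-5.2,3.3,20.2],1],[[0,0,0.002],[-5.2,3.3,20.2],1],[[0,0,0.002],[-5.2,3.3,20.2],1],[[0,0,0.002],[-5.2,3.3,20.2],1],[[0,0,0.002],[-5.2,3.3,20.2],1],[[0,0,0.002],[-5.2,3.3,20.2],1],[[0,0,0.002],[-5.2,3.3,20.2],1],[[0,0,0.002],[-5.2,3.3,20.2],1],[[0,0,0],[0,0,0],1]]'
python3 - <<'E'
from h import *
p=ctrl.get_image("wrist");save(p,"w2"); st(); plan([(449,306.5,16.5,90,5)],1)
E
```

```text
t: 3.27
ee_pos: [439.3, 320.7, 43.0]
orientation: [-2.188, -2.248, -0.007]
ft_force: [-0.7, -0.3, -0.7]
width: 87.7
t 3.32 [439.8 321.6  44.5] yaw 91.6 w 87.9 [-0.3  0.4 -0.7]
-> (449, 306.5, 16.5, 90) dist/row 6.6 deg/row 0.3
[[0.0,-0.002,0.005],[-3.1,1.8,5.6],1],
[[0.0,-0.002,0.005],[-3.1,1.8,5.6],1],
[[0.0,-0.002,0.005],[-3.1,1.8,5.6],1],
[[0.0,-0.002,0.005],[-3.0,1.8,5.6],1],
[[0.0,-0.002,0.005],[-3.0,1.8,5.6],1],
```

View pics/w2.png

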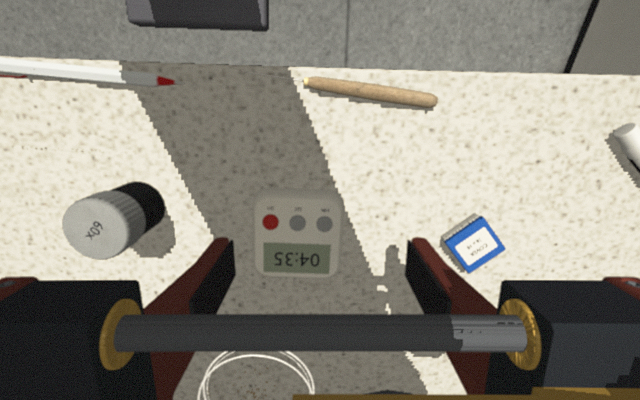

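```bash
python3 -m handwheel '[[[0,0,0.007],[-5,3,0],1],[[0,0,0.007],[-5,3,0],1],[[0,0,0.007],[-4,3,0],1],[[0,0,0.007],[-3,2,0],1],[[0,0,0],[0,0,0],1],[[0,0,0],[0,0,0],1],[[0,0,0],[0,0,0],1],[[0,0,0],[0,0,0],1],[[0,0,0],[0,0,0],1],[[0,0,0],[0,0,0],1]]'
python3 - <<'E'
from h import *
p=ctrl.get_image("wrist");save(p,"w3"); o=st(); plan([(449,306.5,16.5,90,6)],1)
print(w2px(p,[449,306.5,18]),w2px(p,o["ee_pos"]))
for d in ctrl.spot_point(p,"timer")[:2]:print(c2w(p,d["position"]),d["score"])
E
```

```text
t: 4.15
ee_pos: [454.0, 308.1, 51.0]
orientation: [-2.22, -2.219, -0.025]
ft_force: [0.2, 0.3, 0.1]
width: 87.9
t 4.20 [454.  308.1  50.9] yaw 90.0 w 87.9 [-0.3 -0.2 -1. ]
-> (449, 306.5, 16.5, 90) dist/row 5.8 deg/row 0.2
[[0.002,-0.002,0.0],[-0.3,-0.9,5.7],1],
[[0.002,-0.002,0.0],[-0.3,-0.9,5.7],1],
[[0.002,-0.002,0.0],[-0.3,-0.9,5.7],1],
[[0.002,-0.002,0.0],[-0.3,-0.9,5.7],1],
[[0.002,-0.002,0.0],[-0.3,-0.8,5.7],1],
[[0.002,-0.002,0.0],[-0.3,-0.8,5.7],1],
[[316.91396676 212.20872926]] [[319.87122935 236.64612947]]
[448.65094463 305.5972362    4.52223502] 0.63
```

View pics/w3.png

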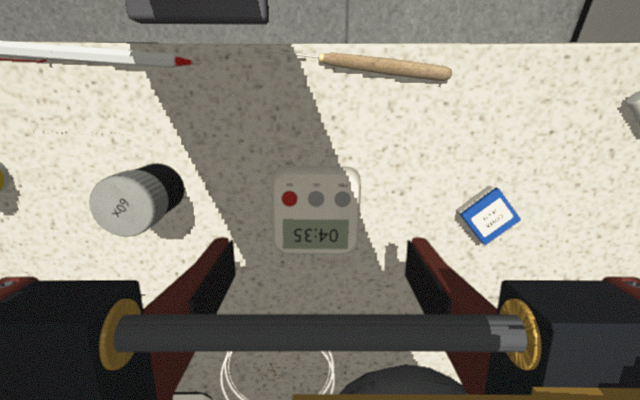

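```bash
python3 -m handwheel '[[[0.002,-0.002,0],[-0.3,-0.9,7],1],[[0.002,-0.002,0],[-0.3,-0.9,7],1],[[0.002,-0.002,0],[-0.3,-0.9,6],1],[[0.002,-0.002,0],[-0.3,-0.9,5],1],[[0.002,-0.002,0],[-0.3,-0.9,3.5],1],[[0.002,-0.002,0],[-0.3,-0.9,2],1],[[0,0,0],[0,0,0],1],[[0,0,0],[0,0,0],1],[[0,0,0],[0,0,0],1],[[0,0,0],[0,0,0],1]]'
python3 - <<'E'
from h import *
p=ctrl.get_image("wrist");save(p,"w4"); o=st(); plan([(449,306.5,16.5,90,2)],1)
E
```

```text
t: 5.08
ee_pos: [447.0, 306.0, 15.4]
orientation: [-2.219, -2.219, 0.01]
ft_force: [0.0, -0.1, 0.4]
width: 87.7
t 5.13 [447.  306.   15.5] yaw 90.0 w 88.1 [-0.5 -0.2  0.2]
-> (449, 306.5, 16.5, 90) dist/row 1.1 deg/row 0.2
[[-0.003,0.001,0.0],[0.2,1.0,-0.5],1],
[[-0.003,0.001,0.0],[0.2,1.0,-0.5],1],
```

View pics/w4.png

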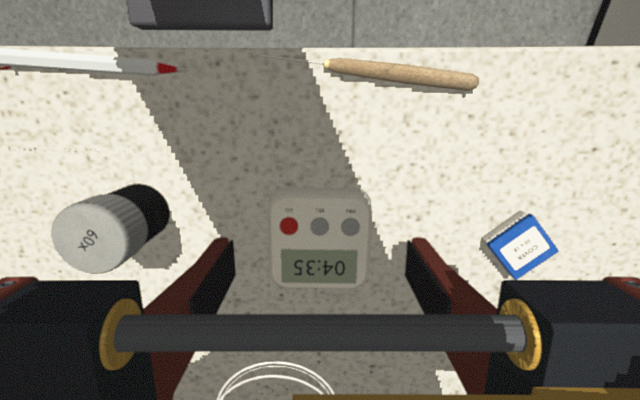

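```bash
python3 -m handwheel '[[[-0.003,0.001,0],[0.2,1,-0.8],1],[[-0.003,0.001,0],[0.2,0.6,-0.5],0.5],[[0,0,0],[0,0,0],0],[[0,0,0],[0,0,0],0],[[0,0,0],[0,0,0],0],[[0,0,0],[0,0,0],0],[[0,0,0],[0,0,0],0],[[0,0,0],[0,0,0],0],[[0,0,0],[0,0,0],0],[[0,0,0],[0,0,0],0]]'
python3 - <<'E'
from h import *
st()
E
```

```text
t: 5.97
ee_pos: [449.5, 306.9, 18.0]
orientation: [2.221, 2.222, 0.004]
ft_force: [0.3, 0.4, 0.6]
width: 31.6
t 5.97 [449.5 306.9  18. ] yaw 90.0 w 31.6 [0.3 0.4 0.6]
```

Run:
```python
from h import *
p=ctrl.get_image("wrist");save(p,"w5"); st()
p=ctrl.get_image("scene");save(p,"s5",(150,130,310,230),5)
```

```text
t 6.02 [449.6 306.9  18. ] yaw 90.0 w 27.3 [-1.1  0.3 -0.2]
```

View pics/w5.png

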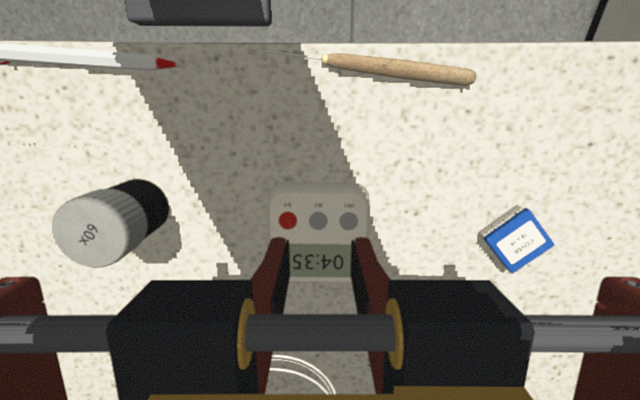

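View pics/s5.png

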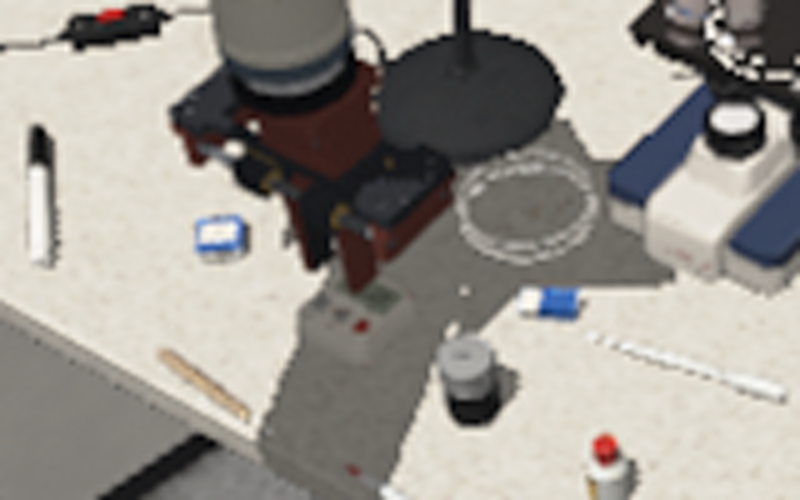

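Run:
```python
from h import *
im=cv2.imread("pics/w4.png")
cv2.imwrite("pics/w4z.png",cv2.resize(im[170:310,210:440],None,fx=3.4,fy=3.4,interpolation=cv2.INTER_CUBIC))
im=cv2.imread("pics/w5.png")
cv2.imwrite("pics/w5z.png",cv2.resize(im[170:310,210:440],None,fx=3.4,fy=3.4,interpolation=cv2.INTER_CUBIC))
```

```text
(no output)
```

View pics/w4z.png

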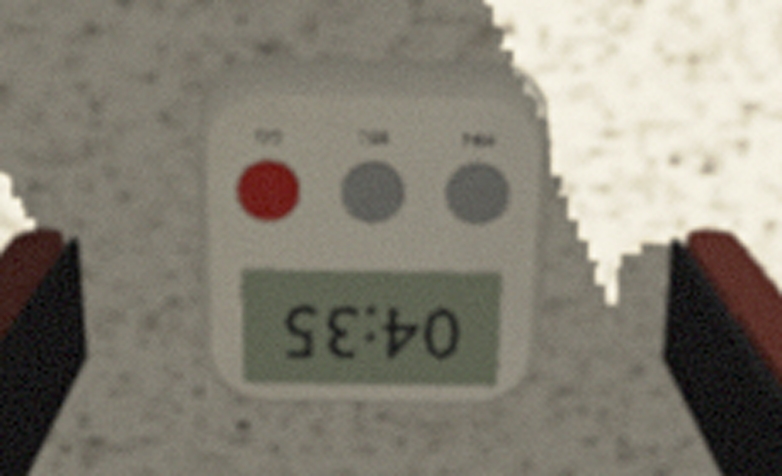

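View pics/w5z.png

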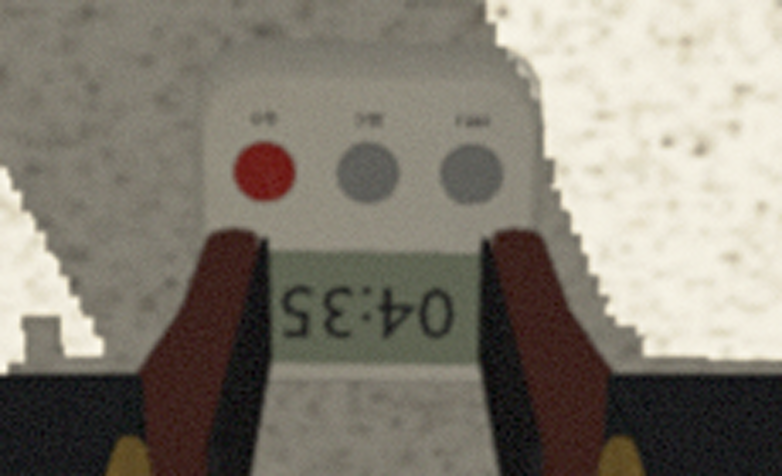

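Run:
```python
from h import *
p=ctrl.get_image("scene")
st()
for z in (10,25,40,60,80):
    for y in (307-14,307+14): print(z,y,((w2px(p,[449.6,y,z])[0]-[150,130])*5).round(0))
print("timer", [((w2px(p,[449+a,306.5+b,18])[0]-[150,130])*5).round(0) for a in(-32,32) for b in (-32,32)])
p=ctrl.get_image("wrist")
print(-cam(p)[0].T@cam(p)[1])
im=p["pixels"]; hsv=cv2.cvtColor(im,cv2.COLOR_RGB2HSV)
m=((hsv[...,0]>100)&(hsv[...,0]<130)&(hsv[...,1]>90)).astype(np.uint8); m[:, :460]=0;m[290:]=0
c=max(cv2.findContours(m,0,2)[0],key=cv2.contourArea); print(cv2.minAreaRect(c))
print(w2px(p,[[454.4+a,429.4+b,14] for a,b in ((-2.2,-21.2),(22,-2),(2,21),(-22,2))]))
print("scene tips")
```

```text
t 6.12 [449.6 306.9  18. ] yaw 90.0 w 19.0 [ 0.6 -0.1  0.2]
10 293 [364. 318.]
10 321 [332. 301.]
25 293 [361. 302.]
25 321 [328. 285.]
40 293 [357. 287.]
40 321 [324. 270.]
60 293 [352. 265.]
60 321 [319. 248.]
80 293 [347. 243.]
80 321 [313. 226.]
timer [array([351., 352.]), array([276., 313.]), array([415., 291.]), array([341., 253.])]
[373.9852279  306.30896642 211.60272602]
((518.6080932617188, 240.8513641357422), (46.7315559387207, 53.47392272949219), 54.46232223510742)
[[484.72575287 238.44610975]
 [510.25738507 274.21935166]
 [552.81023663 244.9235437 ]
 [528.14826474 207.56622703]]
scene tips
```

Run:
```python
from h import *
p=ctrl.get_image("wrist"); o=st(); im=p["pixels"][:,:,::-1].copy()
def poly(pts,col): cv2.polylines(im,[w2px(p,pts).round().astype(int).reshape(-1,1,2)],True,col,1)
sq=lambda cx,cy,h,z:[[cx+a*h,cy+b*h,z] for a,b in((-1,-1),(1,-1),(1,1),(-1,1))]
poly(sq(449,306.5,32,18),(0,0,255)); poly(sq(449,306.5,32,0),(0,255,0))
poly([[454.4+a,429.4+b,14] for a,b in ((-2.2,-21.2),(22,-2),(2,21),(-22,2))],(0,0,255))
for s in (1,-1):
  for z,c in ((-8,(255,0,0)),(33,(255,0,255))):
    y=o["ee_pos"][1]+s*o["width"]/2; x=o["ee_pos"][0]; poly([[x-10,y,o["ee_pos"][2]+z],[x+10,y,o["ee_pos"][2]+z]],c)
p2=dict(p);p2["pixels"]=im[:,:,::-1]; save(p2,"w6",(160,150,560,350),2)
for q in("timer","slip_box"):
  for d in ctrl.spot_point(p,q)[:1]+ctrl.look_for(p,q)[:1]: print(q,c2w(p,d["position"]).round(1),np.round(d["position"],0))
```

```text
t 6.22 [449.6 306.8  18. ] yaw 90.0 w 11.5 [-0.4 -0.1  0.5]
timer [452.1 304.6   0.7] [ -2.  18. 224.]
timer [437.  306.5  17.2] [ -0.   8. 204.]
slip_box [450.7 424.7  15.9] [118.  20. 210.]
```

View pics/w6.png

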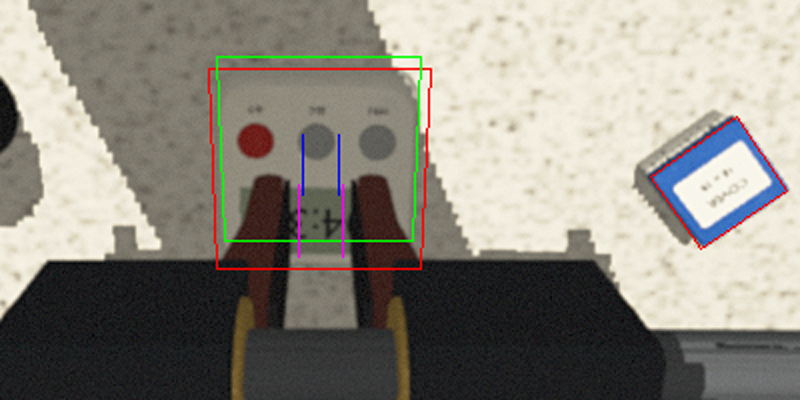

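```bash
python3 -m handwheel '[[[0,0,0],[0,0,0],1],[[0,0,0],[0,0,0],1],[[0,0,0],[0,0,0],1],[[0,0,0],[0,0,0],1],[[0,0,0],[0,0,0],1],[[0,0,0],[0,0,0],1],[[0,0,0],[0,0,0],1],[[0,0,0],[0,0,0],1],[[0,0,0],[0,0,0],1],[[0,0,0],[0,0,0],1]]'
python3 - <<'E'
from h import *
p=ctrl.get_image("wrist"); o=st(); im=p["pixels"][:,:,::-1].copy()
def poly(pts,col): cv2.polylines(im,[w2px(p,pts).round().astype(int).reshape(-1,1,2)],True,col,1)
M=R.from_rotvec(o["orientation"]).as_matrix()
for s in (1,-1):
  for z,c in ((8,(255,0,0)),(-25,(0,255,0)),(-35,(255,0,255)),(-45,(0,255,255))):
    poly([o["ee_pos"]+M@np.array([s*o["width"]/2,b,z]) for b in (-10,10)],c)
p2=dict(p);p2["pixels"]=im[:,:,::-1]; save(p2,"w7",(200,190,440,310),3.3)
p=ctrl.get_image("scene"); im=p["pixels"][:,:,::-1].copy()
for s in (1,-1):
  for z,c in ((8,(255,0,0)),(-25,(0,255,0)),(-35,(255,0,255)),(-45,(0,255,255))):
    u=w2px(p,o["ee_pos"]+M@np.array([s*o["width"]/2,0,z]))[0].round().astype(int); im[u[1],u[0]]=c
p2=dict(p);p2["pixels"]=im[:,:,::-1]; save(p2,"s7",(180,140,280,230),6.5)
E
```

```text
t: 7.25
ee_pos: [449.6, 306.9, 18.0]
orientation: [2.221, 2.222, 0.004]
ft_force: [-0.5, 0.5, -0.1]
width: 63.6
t 7.30 [449.6 306.9  18.1] yaw 90.0 w 67.7 [ 0.9 -0.   0. ]
```

View pics/w7.png

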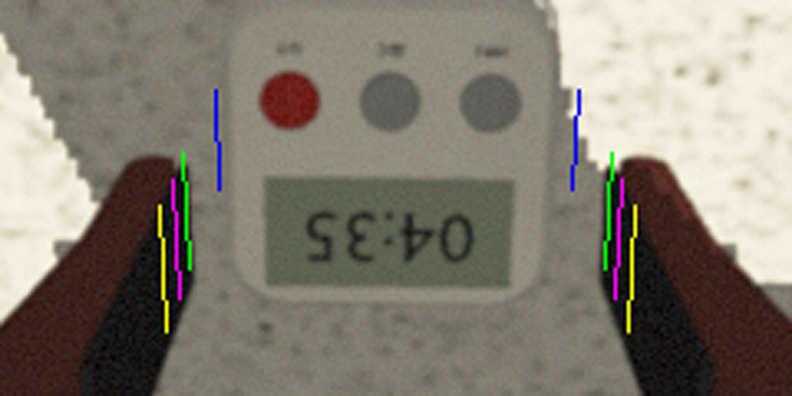

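View pics/s7.png

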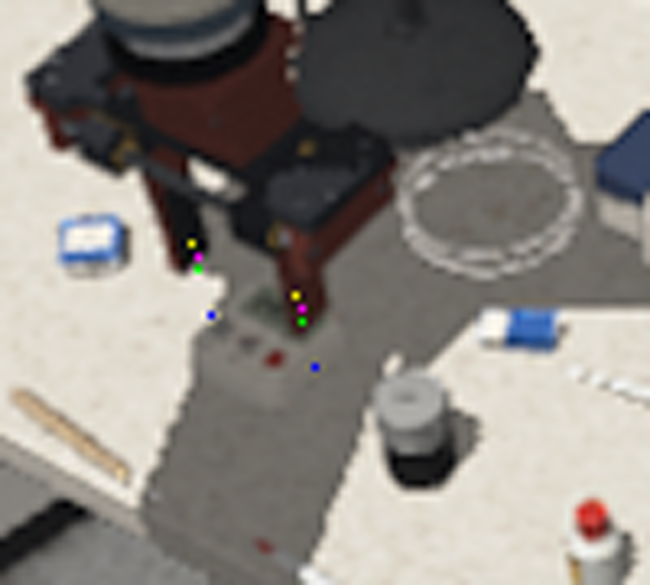

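The fingers closed over the timer without touching it. Overlays from both cameras put the true fingertips about 24 mm above the reported TCP, not 8 mm ahead of it. I'll go down carefully with that offset and keep looking.

```bash
python3 -m handwheel '[[[0,0,0],[0,0,5],1],[[0,0,0],[0,0,5],1],[[0,0,0],[0,0,5],1],[[0,0,0],[0,0,4],1],[[0,0,0],[0,0,3],1],[[0,0,0],[0,0,2],1],[[0,0,0],[0,0,0],1],[[0,0,0],[0,0,0],1],[[0,0,0],[0,0,0],1],[[0,0,0],[0,0,0],1]]'
cat >> h.py <<'E'
def tips(name,crop,f,zs=(8,-20,-24,-28),c="wrist"):
    p=ctrl.get_image(c); o=st(); im=p["pixels"][:,:,::-1].copy(); M=R.from_rotvec(o["orientation"]).as_matrix()
    for s in (1,-1):
        for z,col in zip(zs,((255,0,0),(0,255,0),(255,0,255),(0,255,255))):
            q=w2px(p,[o["ee_pos"]+M@np.array([s*o["width"]/2,b,z]) for b in (-10,10)]).round().astype(int)
            cv2.polylines(im,[q.reshape(-1,1,2)],False,col,1)
    p2=dict(p);p2["pixels"]=im[:,:,::-1]; save(p2,name,crop,f); return p
E
python3 - <<'E'
from h import *
tips("w8",(200,170,440,310),3.3); tips("s8",(180,140,280,230),6.5,c="scene")
E
```

```text
t: 8.18
ee_pos: [449.1, 306.6, -9.5]
orientation: [-2.221, -2.222, -0.001]
ft_force: [0.4, -0.5, 0.2]
width: 87.7
t 8.23 [449.2 306.6  -9.4] yaw 90.0 w 88.5 [0.4 0.3 0.4]
t 8.28 [449.2 306.6  -9.4] yaw 90.0 w 88.2 [-0.5 -0.3  0.1]
```

View pics/w8.png

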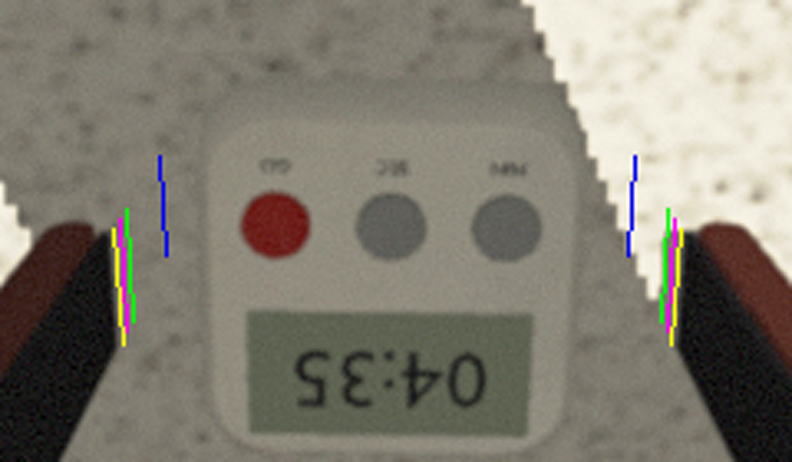

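View pics/s8.png

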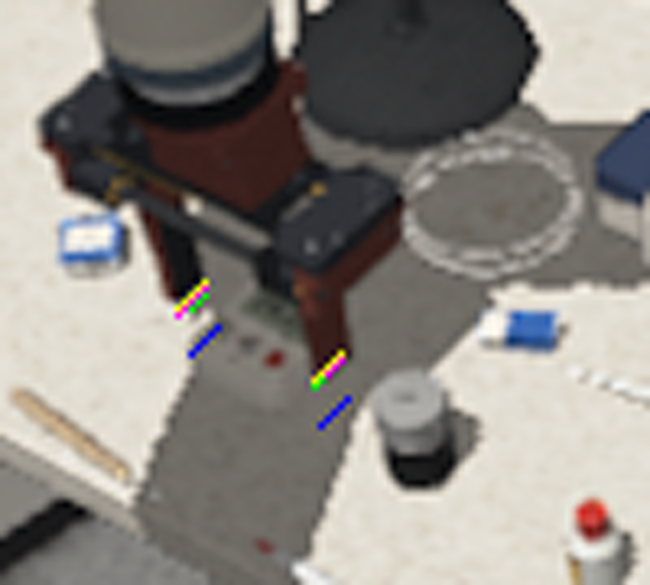

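```bash
python3 -m handwheel '[[[0,0,0],[0,0,3],1],[[0,0,0],[0,0,3],1],[[0,0,0],[0,0,2],1],[[0,0,0],[0,0,2],1],[[0,0,0],[0,0,0],1],[[0,0,0],[0,0,0],1],[[0,0,0],[0,0,0],1],[[0,0,0],[0,0,0],1],[[0,0,0],[0,0,0],0.6],[[0,0,0],[0,0,0],0.6]]'
python3 - <<'E'
from h import *
tips("w9",(200,170,440,310),3.3)
E
```

```text
t: 9.12
ee_pos: [449.5, 306.8, -20.1]
orientation: [-2.221, -2.222, -0.003]
ft_force: [-0.8, 0.3, 0.6]
width: 77.7
t 9.17 [449.5 306.8 -20.1] yaw 90.0 w 73.5 [0.6 0.4 1. ]
```

View pics/w9.png

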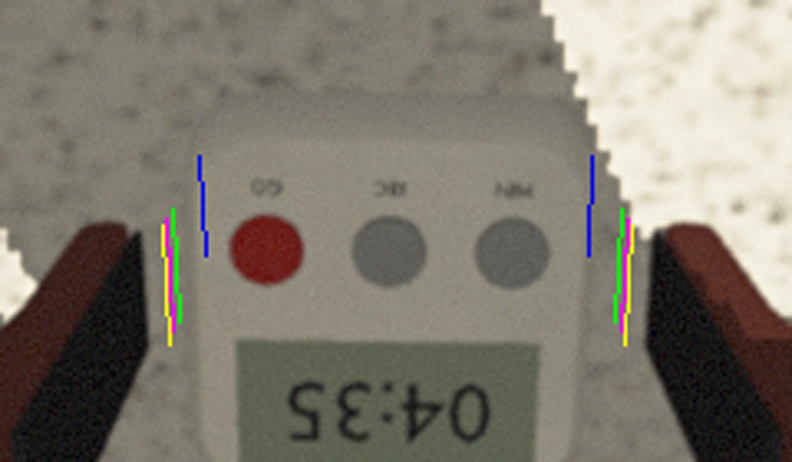

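```bash
python3 -m handwheel '[[[0,0,0],[0,0,0],0],[[0,0,0],[0,0,0],0],[[0,0,0],[0,0,0],0],[[0,0,0],[0,0,0],0],[[0,0,0],[0,0,0],0],[[0,0,0],[0,0,-2],0],[[0,0,0],[0,0,-5],0],[[0,0,0],[0,0,-8],0],[[0,0,0],[0,0,-8],0],[[0,0,0],[0,0,-8],0]]'
python3 - <<'E'
from h import *
tips("w10",(200,150,440,310),3.3)
E
```

```text
t: 10.0
ee_pos: [448.2, 306.0, 12.0]
orientation: [-2.221, -2.221, 0.002]
ft_force: [-0.1, 0.1, -0.6]
width: 59.1
t 10.05 [449.1 306.6  13.6] yaw 90.0 w 59.2 [-0.6  0.6 -0. ]
```

View pics/w10.png

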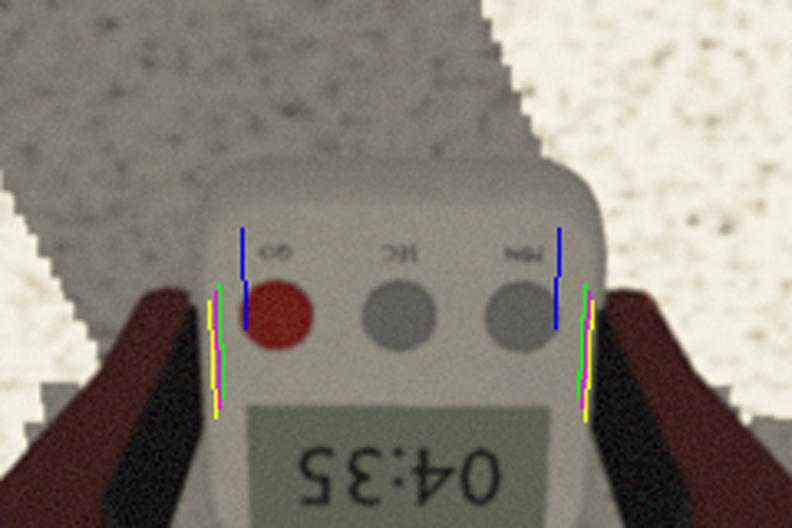

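```bash
python3 -m handwheel '[[[0,0,0],[0,0,-20],0],[[0,0,0],[-5,-1,-22],0],[[0,0,0],[-15,-2,-22],0],[[0,0,0],[-30,-2,-10],0],[[0,0,0],[-36,-2,0],0],[[0,0,0],[-38,-2,0],0],[[0,0,0],[-38,-2,0],0],[[0,0,0],[-38,-1,0],0],[[0,0,0],[-38,0,0],0],[[0,0,0],[-38,0,0],0]]'
python3 - <<'E'
from h import *
p=ctrl.get_image("wrist"); save(p,"w11"); st()
E
```

```text
t: 10.88
ee_pos: [442.3, 28.6, 98.2]
orientation: [2.202, 2.23, 0.029]
ft_force: [1.4, -0.0, -0.4]
width: 59.1
t 10.93 [442.1  23.3  98.1] yaw 90.6 w 59.0 [-0.1 -3.2 -0.6]
```

View pics/w11.png

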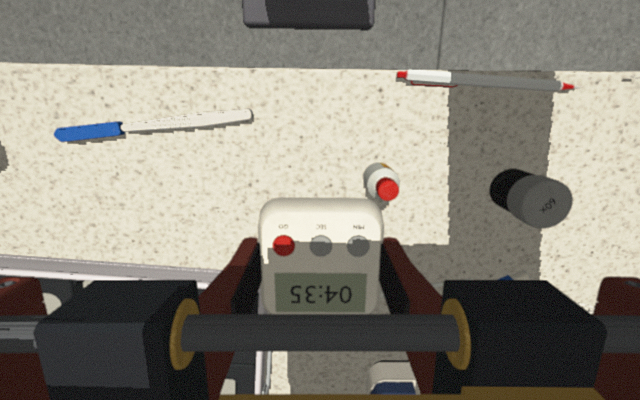

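```bash
python3 -m handwheel '[[[0,0,0],[-36,0,0],0],[[0,0,0],[-36,0,-2],0],[[0,0,0],[-36,0,-2],0],[[0,0,0],[-30,20,-2],0],[[0,0,0],[-20,30,-2],0],[[0,0,0],[-10,35,-2],0],[[0,0,0],[0,35,-2],0],[[0,0,0],[0,35,-2],0],[[0,0,0],[0,30,0],0],[[0,0,0],[0,15,0],0]]'
python3 - <<'E'
from h import *
p=ctrl.get_image("wrist"); p=ctrl.get_image("wrist"); save(p,"w12"); st()
E
```

```text
t: 11.77
ee_pos: [646.4, -156.3, 122.0]
orientation: [2.213, 2.211, 0.03]
ft_force: [-0.3, -0.6, -0.5]
width: 59.2
t 11.87 [ 645.7 -156.   121.7] yaw 90.0 w 58.8 [-1.1 -0.2 -0.5]
```

View pics/w12.png

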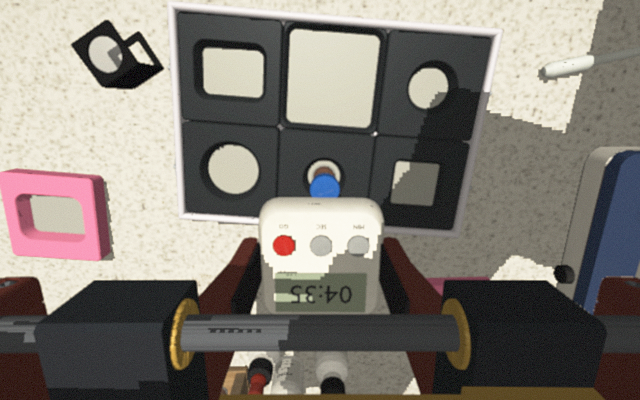

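Run:
```python
from h import *
p=ctrl.get_image("wrist"); st()
im=p["pixels"]; 
save(p,"w13",(160,0,510,245),2.25)
g=cv2.cvtColor(im,cv2.COLOR_RGB2GRAY)
m=(g>85).astype(np.uint8); 
import numpy as np
seeds={"tally":(232,72,11),"timer":(332,78,16),"oil":(430,88,11),"can":(233,168,11),"slips":(415,184,16)}
grid={"tally":(0,1),"timer":(0,0),"oil":(0,-1),"can":(1,1),"slips":(1,-1)} # row, col
C={}
for k,(u,v,z) in seeds.items():
    n,lab=cv2.connectedComponents(m); mm=(lab==lab[v,u]).astype(np.uint8)
    c=max(cv2.findContours(mm,0,2)[0],key=cv2.contourArea); r=cv2.minAreaRect(c)
    P=np.array([px2w(p,q[0],z)[:2] for q in c.astype(float)]); rr=cv2.minAreaRect(P.astype(np.float32))
    C[k]=np.array(rr[0]); print(k,cv2.contourArea(c),np.round(rr[0],1),np.round(rr[1],1),round(rr[2],1))
# fit: center = c0 + ex*81*(row) + ey*81*(-col)
A=[];b=[]
for k,(r_,c_) in grid.items():
    gx,gy=81*r_,-81*c_
    A+= [[1,0,gx,-gy],[0,1,gy,gx]]; b+=list(C[k])
x,res,_,_=np.linalg.lstsq(np.array(A),np.array(b),rcond=None); print(x,"yaw",np.degrees(np.arctan2(x[3],x[2])),np.hypot(x[2],x[3]))
print((np.array(A)@x-np.array(b)).reshape(-1,2).round(1))
for n,c in {"TL":(172,7),"TR":(500,31),"BR":(458,235),"BL":(178,220)}.items(): print(n,px2w(p,c,27).round(1))
```

```text
t 11.92 [ 643.2 -155.7  121. ] yaw 90.0 w 59.2 [-0.5 -0.  -0.9]
tally 2747.0 [ 549.  -227.3] [49.8 37. ] 86.6
timer 8064.5 [ 554.9 -146.5] [72.3 72.2] 85.8
oil 1225.5 [560.3 -66.1] [32. 33.] 46.8
can 1931.5 [ 629.9 -233.3] [45.  44.7] 90.0
slips 1673.0 [641.3 -72.1] [38.6 38.5] 85.6
[ 5.54817624e+02 -1.46757689e+02  9.95987971e-01 -7.09092012e-02] yaw -4.072292542537656 0.9985089649512512
[[ 0.1 -0.1]
 [-0.1 -0.3]
 [ 0.3 -0. ]
 [-0.2  0.1]
 [-0.   0.2]]
TL [ 502.2 -264.5   27. ]
TR [517.9 -19.9  27. ]
BR [683.4 -31.4  27. ]
BL [ 668.8 -280.7   27. ]
```

View pics/w13.png

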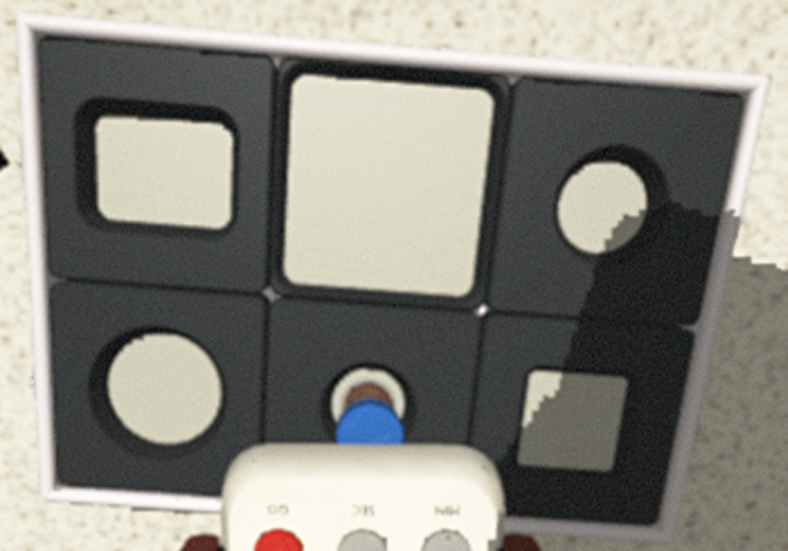

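Run:
```python
from h import *
st(); plan([(555.3,-146.8,35,85.93,7)],0)
```

```text
t 11.92 [ 643.2 -155.7  121. ] yaw 90.0 w 59.2 [-0.5 -0.  -0.9]
-> (555.3, -146.8, 35, 85.93) dist/row 17.6 deg/row 0.6
[[0.003,-0.001,0.01],[1.2,-12.8,12.0],0],
[[0.003,-0.001,0.01],[1.1,-12.8,12.1],0],
[[0.003,-0.001,0.01],[1.0,-12.8,12.1],0],
[[0.003,-0.001,0.01],[0.8,-12.7,12.1],0],
[[0.003,-0.001,0.01],[0.7,-12.7,12.2],0],
[[0.003,-0.001,0.01],[0.6,-12.7,12.2],0],
[[0.003,-0.001,0.01],[0.5,-12.6,12.3],0],
```

```bash
python3 -m handwheel '[[[0.003,-0.001,0.01],[1.2,-20,4],0],[[0.003,-0.001,0.01],[1,-20,8],0],[[0.003,-0.001,0.01],[1,-18,12],0],[[0.003,-0.001,0.01],[0.8,-13,14],0],[[0.003,-0.001,0.01],[0.7,-8,16],0],[[0.003,-0.001,0.01],[0.6,-6,16],0],[[0.003,-0.001,0.01],[0.5,-3,14],0],[[0,0,0],[0,0,0],0],[[0,0,0],[0,0,0],0],[[0,0,0],[0,0,0],0]]'
python3 - <<'E'
from h import *
p=ctrl.get_image("wrist"); save(p,"w14"); st(); plan([(555.3,-146.8,8,85.93,6)],0)
E
```

```text
t: 12.75
ee_pos: [535.7, -144.8, 35.7]
orientation: [-2.296, -2.132, 0.013]
ft_force: [0.3, 0.7, -0.4]
width: 59.1
t 12.80 [ 536.2 -144.9   36. ] yaw 85.8 w 59.2 [-0.5  0.3 -0.7]
-> (555.3, -146.8, 8, 85.93) dist/row 5.7 deg/row 0.1
[[-0.002,0.0,0.0],[-0.1,3.3,4.6],0],
[[-0.002,0.0,0.0],[-0.1,3.2,4.6],0],
[[-0.002,0.0,0.0],[-0.1,3.2,4.6],0],
[[-0.002,0.0,0.0],[-0.1,3.2,4.6],0],
[[-0.002,0.0,0.0],[-0.1,3.2,4.7],0],
[[-0.002,0.0,0.0],[-0.1,3.2,4.7],0],
```

View pics/w14.png

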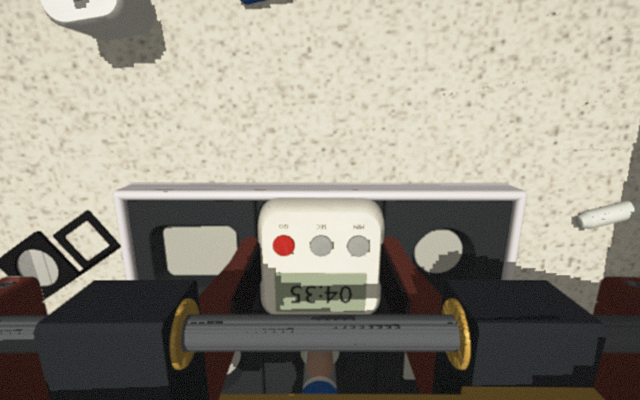

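```bash
python3 -m handwheel '[[[-0.002,0,0],[-0.1,5,4],0],[[-0.002,0,0],[-0.1,5,5],0],[[-0.002,0,0],[-0.1,4,5],0],[[-0.002,0,0],[-0.1,2.5,4],0],[[-0.002,0,0],[-0.1,1,3],0],[[0,0,0],[0,0.5,1],0],[[0,0,0],[0,0,0],0],[[0,0,0],[0,0,0],0],[[0,0,0],[0,0,0],0],[[0,0,0],[0,0,0],0]]'
python3 - <<'E'
from h import *
p=ctrl.get_image("wrist"); save(p,"w15"); st(); plan([(555.3,-146.8,-3.5,85.93,6)],0)
E
```

```text
t: 13.63
ee_pos: [559.1, -147.7, 14.0]
orientation: [2.297, 2.136, 0.004]
ft_force: [0.1, -0.3, -0.2]
width: 59.0
t 13.68 [ 559.1 -147.7   14. ] yaw 85.8 w 58.9 [-0.1  0.2 -0.8]
-> (555.3, -146.8, -3.5, 85.93) dist/row 3.0 deg/row 0.1
[[0.001,0.0,0.0],[0.1,-0.7,2.9],0],
[[0.001,0.0,0.0],[0.1,-0.7,2.9],0],
[[0.001,0.0,0.0],[0.1,-0.6,2.9],0],
[[0.001,0.0,0.0],[0.1,-0.6,2.9],0],
[[0.001,0.0,0.0],[0.1,-0.6,2.9],0],
[[0.001,0.0,0.0],[0.1,-0.6,2.9],0],
```

View pics/w15.png

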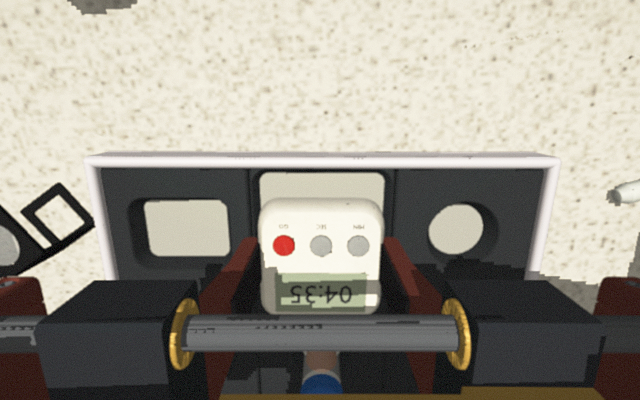

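```bash
python3 -m handwheel '[[[0.001,0,0],[0.2,-1.2,0],0],[[0.001,0,0],[0.2,-1.2,1],0],[[0.001,0,0],[0.2,-0.8,3],0],[[0.001,0,0],[0.1,0,3],0],[[0,0,0],[0,0,3],0],[[0,0,0],[0,0,2],0],[[0,0,0],[0,0,1],0],[[0,0,0],[0,0,0],0],[[0,0,0],[0,0,0],0],[[0,0,0],[0,0,0],0]]'
python3 - <<'E'
from h import *
p=ctrl.get_image("wrist"); save(p,"w16"); st(); plan([(555.3,-146.8,-3.5,85.93,3)],0)
E
```

```text
t: 14.52
ee_pos: [555.4, -146.7, -0.3]
orientation: [2.3, 2.138, -0.0]
ft_force: [0.3, -0.3, -1.1]
width: 59.2
t 14.57 [ 5.554e+02 -1.467e+02 -3.000e-01] yaw 85.8 w 59.1 [-0.3  0.1 -0.1]
-> (555.3, -146.8, -3.5, 85.93) dist/row 1.1 deg/row 0.1
[[0.0,0.0,-0.001],[0.0,0.0,1.1],0],
[[0.0,0.0,-0.001],[0.0,0.0,1.1],0],
[[0.0,0.0,-0.001],[-0.1,0.0,1.1],0],
```

View pics/w16.png

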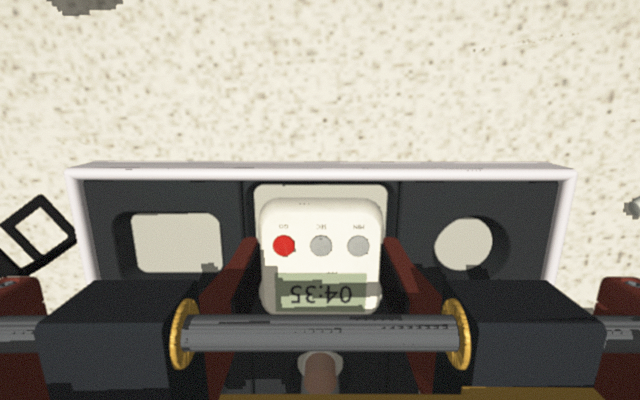

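```bash
python3 -m handwheel '[[[0,0,0],[0,0,1.2],0],[[0,0,0],[0,0,1.2],0],[[0,0,0],[0,0,0.8],0],[[0,0,0],[0,0,0],0],[[0,0,0],[0,0,0],0],[[0,0,0],[0,0,0],0.8],[[0,0,0],[0,0,0],0.8],[[0,0,0],[0,0,0],0.8],[[0,0,0],[0,0,0],0.8],[[0,0,0],[0,0,0],0.8]]'
python3 - <<'E'
from h import *
p=ctrl.get_image("wrist"); save(p,"w17"); st()
E
```

```text
t: 15.4
ee_pos: [556.2, -146.9, -3.0]
orientation: [2.299, 2.137, 0.001]
ft_force: [0.3, -0.2, 0.6]
width: 70.0
t 15.45 [ 556.2 -146.9   -3. ] yaw 85.8 w 70.6 [-0.2  0.5 -0.4]
```

View pics/w17.png

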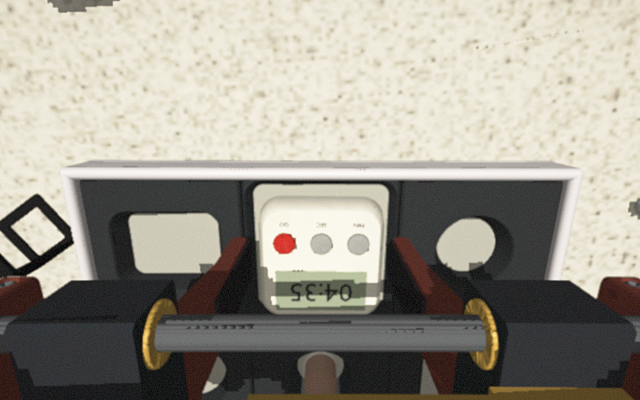

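The timer is released in its pocket. Next I'll rise and go to view the tally counter.

```bash
python3 -m handwheel '[[[0,0,0],[0,0,-10],0.8],[[0,0,0],[0,0,-20],0.8],[[0,0,0],[0,0,-28],0.8],[[0,0,0],[-5,-10,-30],1],[[0,0,0],[-15,-22,-30],1],[[0,0,0],[-18,-28,-20],1],[[0,0,0],[-18,-28,0],1],[[0,0,0],[-15,-22,0],1],[[0,0,0],[-8,-12,0],1],[[0,0,0],[0,0,0],1]]'
python3 - <<'E'
from h import *
p=ctrl.get_image("wrist");p=ctrl.get_image("wrist"); save(p,"w18"); st()
for q in ("tally_counter",):
    for d in ctrl.spot_point(p,q)[:2]+ctrl.look_for(p,q)[:1]:
        X=c2w(p,d["position"]); print(q,round(d["score"],2),X.round(1),w2px(p,X).round(0)[0])
E
```

```text
t: 16.28
ee_pos: [425.4, -218.9, 147.9]
orientation: [2.29, 2.137, 0.002]
ft_force: [0.3, 0.2, -0.5]
width: 87.6
t 16.38 [ 427.8 -218.4  147.8] yaw 86.1 w 87.7 [ 0.4 -0.5  0.6]
tally_counter 0.96 [ 400.4 -254.7   -1.2] [283. 159.]
tally_counter 0.79 [ 396.3 -254.    35.6] [279. 161.]
```

View pics/w18.png

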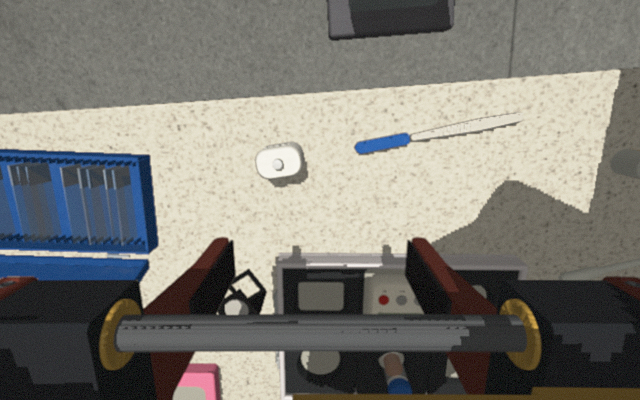

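Run:
```python
from h import *
p=ctrl.get_image("wrist"); save(p,"w19",(240,125,330,200),8); st()
im=p["pixels"]; g=cv2.cvtColor(im,cv2.COLOR_RGB2GRAY); hsv=cv2.cvtColor(im,cv2.COLOR_RGB2HSV)
print(g[161,260:305]); print(hsv[161,264:300:4])
```

```text
t 16.53 [ 428.6 -217.8  146.9] yaw 86.2 w 87.7 [0.4 0.1 0.1]
[242 242 243 242 241 242 241 242 241 243 235 231 229 233 232 232 234 233
 233 230 190 155 220 242 243 241 242 241 244 243 244 244 244 242 244 244
 244 245 232 187 135 104 100 106 106]
[[ 24  10 243]
 [ 24  10 243]
 [ 20   7 231]
 [ 24   5 235]
 [ 26  11 191]
 [ 27  11 245]
 [ 24  10 246]
 [ 30   9 245]
 [ 23   9 246]]
```

View pics/w19.png

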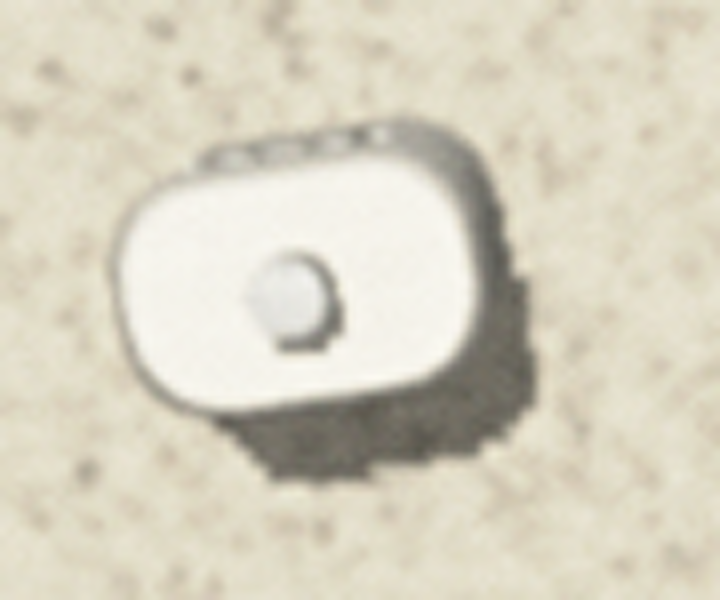

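Run:
```python
from h import *
p=ctrl.get_image("wrist"); st()
f=lambda u,v,z=37:px2w(p,(240+u/8-.45,125+v/8-.45),z)
for a,b in (((200,180),(390,155)),((210,412),(430,382))):
    d=f(*b)-f(*a); print(np.degrees(np.arctan2(d[1],d[0])))
Q=[f(118,292),f(478,262),f(290,168),f(310,400)]
print(np.round(Q,1),"long",np.linalg.norm(Q[1]-Q[0]),"short",np.linalg.norm(Q[3]-Q[2]),"c",((Q[0]+Q[1])/2).round(1),((Q[2]+Q[3])/2).round(1))
print("button",f(287,297,45).round(1))
```

```text
t 16.58 [ 428.6 -217.7  146.8] yaw 86.2 w 87.7 [ 0.2  0.6 -0. ]
93.69199409072402
94.14602599137356
[[ 396.7 -274.6   37. ]
 [ 396.  -234.4   37. ]
 [ 384.4 -254.1   37. ]
 [ 410.2 -254.5   37. ]] long 40.146087264507564 short 25.850285829206427 c [ 396.3 -254.5   37. ] [ 397.3 -254.3   37. ]
button [ 397.2 -254.8   45. ]
```

Run:
```python
from h import *
st(); plan([(397,-254.6,40,94,7)],1)
```

```text
t 16.58 [ 428.6 -217.7  146.8] yaw 86.2 w 87.7 [ 0.2  0.6 -0. ]
-> (397, -254.6, 40, 94) dist/row 16.8 deg/row 1.1
[[0.001,0.001,-0.019],[-5.5,-4.3,15.2],1],
[[0.001,0.001,-0.019],[-5.4,-4.4,15.2],1],
[[0.001,0.001,-0.019],[-5.3,-4.5,15.2],1],
[[0.001,0.001,-0.019],[-5.3,-4.5,15.2],1],
[[0.001,0.001,-0.019],[-5.2,-4.6,15.2],1],
[[0.001,0.001,-0.019],[-5.1,-4.7,15.2],1],
[[0.001,0.001,-0.019],[-5.0,-4.8,15.2],1],
```

```bash
python3 -m handwheel '[[[0.001,0.001,-0.019],[-6,-5,15],1],[[0.001,0.001,-0.019],[-6,-5,18],1],[[0.001,0.001,-0.019],[-6,-5,18],1],[[0.001,0.001,-0.019],[-5,-5,18],1],[[0.001,0.001,-0.019],[-4,-4,15],1],[[0.001,0.001,-0.019],[-3,-3,12],1],[[0.001,0.001,-0.019],[-2,-2,8],1],[[0,0,0],[0,0,0],1],[[0,0,0],[0,0,0],1],[[0,0,0],[0,0,0],1]]'
python3 - <<'E'
from h import *
tips("w20",None,1); plan([(397,-254.6,-11,94,6)],1)
E
```

```text
t: 17.42
ee_pos: [406.9, -246.9, 35.9]
orientation: [-2.125, -2.312, -0.004]
ft_force: [-0.3, 0.5, -0.5]
width: 88.1
t 17.47 [ 407.1 -246.9   36.1] yaw 94.8 w 87.8 [-1. -0.  1.]
-> (397, -254.6, -11, 94) dist/row 8.1 deg/row 0.1
[[0.0,0.0,0.002],[-1.2,-1.8,7.8],1],
[[0.0,0.0,0.002],[-1.2,-1.8,7.8],1],
[[0.0,0.0,0.002],[-1.2,-1.8,7.9],1],
[[0.0,0.0,0.002],[-1.2,-1.8,7.9],1],
[[0.0,0.0,0.002],[-1.2,-1.8,7.9],1],
[[0.0,0.0,0.002],[-1.2,-1.8,7.9],1],
```

View pics/w20.png

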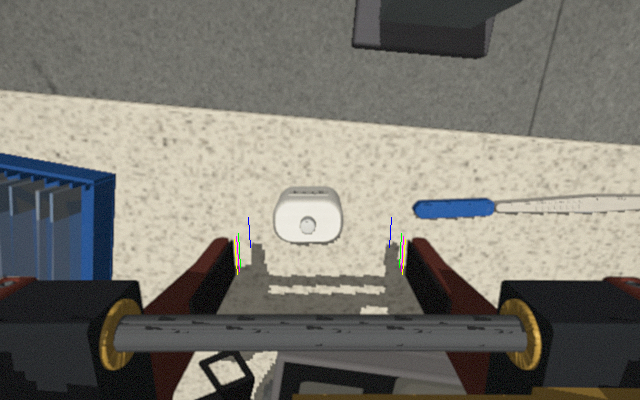

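```bash
python3 -m handwheel '[[[0,0,0.003],[-2.5,-3,2],1],[[0,0,0.003],[-2,-3,7],1],[[0,0,0.003],[-1,-2,9],1],[[0,0,0.003],[-0.5,-0.5,9],1],[[0,0,0],[0,0,9],1],[[0,0,0],[0,0,6],1],[[0,0,0],[0,0,3],1],[[0,0,0],[0,0,0],1],[[0,0,0],[0,0,0],1],[[0,0,0],[0,0,0],1]]'
python3 - <<'E'
from h import *
tips("w21",None,1); plan([(397,-254.6,-11,94,6)],1)
E
```

```text
t: 18.3
ee_pos: [399.7, -254.4, -12.7]
orientation: [2.141, 2.298, 0.005]
ft_force: [-0.5, 0.2, 0.8]
width: 87.9
t 18.35 [ 399.8 -254.4  -12.6] yaw 94.1 w 88.0 [0.3 0.1 0.3]
-> (397, -254.6, -11, 94) dist/row 0.5 deg/row 0.0
[[0.001,0.0,0.0],[0.0,-0.5,-0.3],1],
[[0.001,0.0,0.0],[0.0,-0.5,-0.3],1],
[[0.001,0.0,0.0],[0.0,-0.5,-0.3],1],
[[0.001,0.0,0.0],[0.0,-0.5,-0.3],1],
[[0.001,0.0,0.0],[0.0,-0.5,-0.3],1],
[[0.001,0.0,0.0],[0.0,-0.5,-0.3],1],
```

View pics/w21.png

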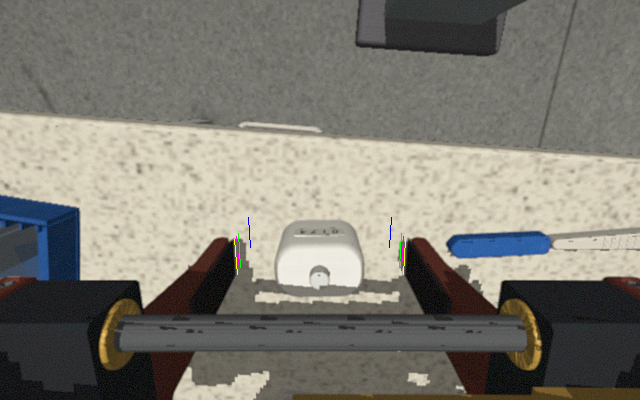

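```bash
python3 -m handwheel '[[[0,0,0],[0,-1.2,-0.5],1],[[0,0,0],[0,-1,-0.5],0.8],[[0,0,0],[0,-0.3,0],0.6],[[0,0,0],[0,0,0],0],[[0,0,0],[0,0,0],0],[[0,0,0],[0,0,0],0],[[0,0,0],[0,0,0],0],[[0,0,0],[0,0,0],0],[[0,0,0],[0,0,0],0],[[0,0,0],[0,0,0],0]]'
python3 - <<'E'
from h import *
p=ctrl.get_image("wrist"); save(p,"w22"); st()
E
```

```text
t: 19.18
ee_pos: [398.2, -255.3, -9.9]
orientation: [2.138, 2.295, 0.006]
ft_force: [1.1, 0.6, 0.1]
width: 40.7
t 19.23 [ 398.1 -255.2  -10. ] yaw 94.1 w 41.0 [-0.3 -0.1  0.8]
```

View pics/w22.png

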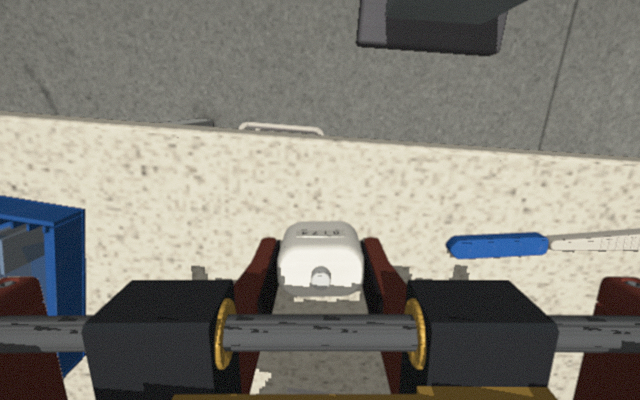

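```bash
python3 -m handwheel '[[[0,0,0],[0,0,-5],0],[[0,0,0],[0,0,-15],0],[[0,0,0],[0,0,-25],0],[[0,0,0.02],[5,15,-30],0],[[0,0,0.02],[5,25,-25],0],[[0,0,0.02],[5,28,-10],0],[[0,0,0.02],[5,28,0],0],[[0,0,0.02],[4,20,0],0],[[0,0,0.02],[2,12,0],0],[[0,0,0.02],[0,5,0],0]]'
python3 - <<'E'
from h import *
p=ctrl.get_image("wrist");p=ctrl.get_image("wrist"); save(p,"w23"); o=st(); plan([(549,-227.3,40,85.93,6)],0)
M=R.from_rotvec(o["orientation"]).as_matrix()
for d in ctrl.spot_point(p,"tally_counter")[:1]: print(d["score"],M.T@(c2w(p,d["position"])-o["ee_pos"]))
print("tool-frame of (320,275)px top button",M.T@(px2w(p,(319.5,275),o["ee_pos"][2]+55)-o["ee_pos"]))
E
```

```text
t: 20.07
ee_pos: [532.6, -223.6, 108.7]
orientation: [2.305, 2.133, 0.008]
ft_force: [0.1, 0.2, -0.9]
width: 40.7
t 20.17 [ 531.6 -223.8  108.4] yaw 85.6 w 40.9 [-0.1  0.8 -0.6]
-> (549, -227.3, 40, 85.93) dist/row 11.8 deg/row 0.1
[[0.001,-0.001,-0.001],[-0.4,2.9,11.4],0],
[[0.001,-0.001,-0.001],[-0.4,2.9,11.4],0],
[[0.001,-0.001,-0.001],[-0.4,2.9,11.4],0],
[[0.001,-0.001,-0.001],[-0.4,2.9,11.4],0],
[[0.001,-0.001,-0.001],[-0.4,2.9,11.4],0],
[[0.001,-0.001,-0.001],[-0.4,2.9,11.4],0],
0.8 [ 2.674285    2.83321017 -6.91759251]
tool-frame of (320,275)px top button [ -0.18412456  -1.48721771 -55.00631007]
```

View pics/w23.png

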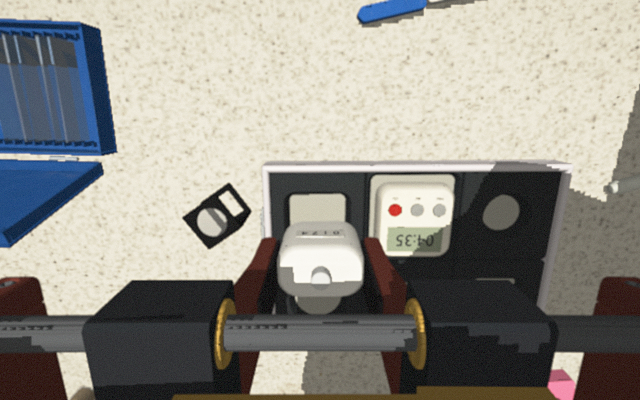

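```bash
python3 -m handwheel '[[[0.001,-0.001,-0.001],[-1,3.5,5],0],[[0.001,-0.001,-0.001],[-1,4,12],0],[[0.001,-0.001,-0.001],[-0.5,4,15],0],[[0.001,-0.001,-0.001],[-0.3,3,15],0],[[0.001,-0.001,-0.001],[0,1,15],0],[[0,0,0],[0,0,12],0],[[0,0,0],[0,0,7],0],[[0,0,0],[0,0,0],0],[[0,0,0],[0,0,0],0],[[0,0,0],[0,0,0],0]]'
python3 - <<'E'
from h import *
p=ctrl.get_image("wrist"); save(p,"w24"); o=st(); plan([(550.4,-227.3,2,85.93,5)],0)
E
```

```text
t: 21.05
ee_pos: [540.0, -228.6, 17.4]
orientation: [-2.294, -2.134, 0.011]
ft_force: [0.2, -0.1, -0.2]
width: 40.8
t 21.10 [ 540.2 -228.7   17.7] yaw 85.9 w 40.6 [-0.   0.2  0.4]
-> (550.4, -227.3, 2, 85.93) dist/row 3.8 deg/row 0.1
[[-0.002,0.0,0.0],[0.4,2.0,3.1],0],
[[-0.002,0.0,0.0],[0.4,2.0,3.1],0],
[[-0.002,0.0,0.0],[0.4,2.0,3.1],0],
[[-0.002,0.0,0.0],[0.4,2.0,3.1],0],
[[-0.002,0.0,0.0],[0.4,2.0,3.1],0],
```

View pics/w24.png

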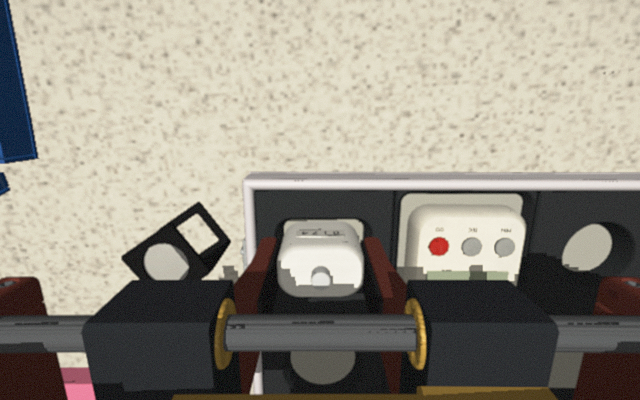

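```bash
python3 -m handwheel '[[[-0.002,0,0],[0.5,3,0],0],[[-0.002,0,0],[0.5,3,0],0],[[-0.002,0,0],[0.4,2,0],0],[[-0.002,0,0],[0,1,0],0],[[-0.002,0,0],[0,0,0],0],[[0,0,0],[0,0,0],0],[[0,0,0],[0,0,0],0],[[0,0,0],[0,0,0],0],[[0,0,0],[0,0,0],0],[[0,0,0],[0,0,0],0]]'
python3 - <<'E'
from h import *
p=ctrl.get_image("wrist"); save(p,"w25",(220,160,560,320),2.3); o=st(); plan([(550.4,-227.3,2,85.93,5)],0)
E
```

```text
t: 21.93
ee_pos: [552.6, -228.7, 21.1]
orientation: [2.295, 2.136, 0.005]
ft_force: [-0.9, 0.4, -0.3]
width: 40.6
t 21.98 [ 552.6 -228.7   21.1] yaw 85.9 w 40.7 [ 0.7  0.5 -0.4]
-> (550.4, -227.3, 2, 85.93) dist/row 3.9 deg/row 0.1
[[0.001,0.0,0.0],[0.3,-0.5,3.8],0],
[[0.001,0.0,0.0],[0.3,-0.5,3.8],0],
[[0.001,0.0,0.0],[0.3,-0.5,3.8],0],
[[0.001,0.0,0.0],[0.3,-0.5,3.8],0],
[[0.001,0.0,0.0],[0.3,-0.5,3.8],0],
```

View pics/w25.png

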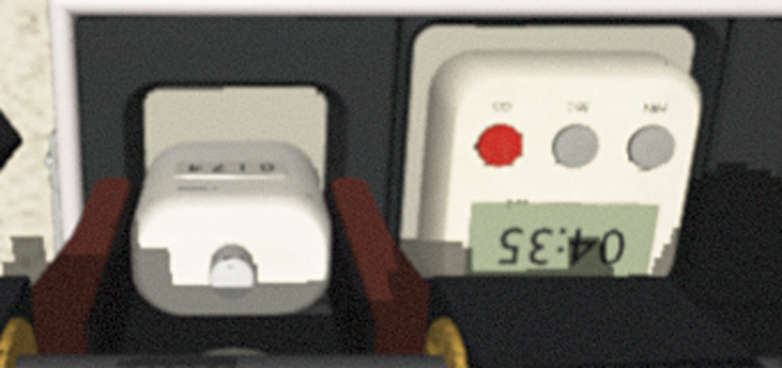

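Aligned. I'll make small corrections and lower it.

```bash
python3 -m handwheel '[[[0.001,0,0],[0.5,-0.8,0],0],[[0.001,0,0],[0.5,-0.8,1],0],[[0.001,0,0],[0.3,-0.3,3],0],[[0.001,0,0],[0,0,4],0],[[0,0,0],[0,0,4],0],[[0,0,0],[0,0,2.5],0],[[0,0,0],[0,0,1],0],[[0,0,0],[0,0,0],0],[[0,0,0],[0,0,0],0],[[0,0,0],[0,0,0],0]]'
python3 - <<'E'
from h import *
p=ctrl.get_image("wrist"); save(p,"w26",(220,160,560,320),2.3); o=st(); plan([(550.4,-227.3,1.5,85.93,2)],0)
E
```

```text
t: 22.82
ee_pos: [550.0, -226.9, 3.0]
orientation: [2.299, 2.139, -0.001]
ft_force: [-0.2, -0.0, -0.4]
width: 40.6
t 22.87 [ 550.1 -226.9    3. ] yaw 85.9 w 40.7 [-0.7 -0.3 -0.2]
-> (550.4, -227.3, 1.5, 85.93) dist/row 0.8 deg/row 0.0
[[0.0,0.001,0.0],[-0.2,0.2,0.8],0],
[[0.0,0.001,0.0],[-0.2,0.2,0.8],0],
```

View pics/w26.png

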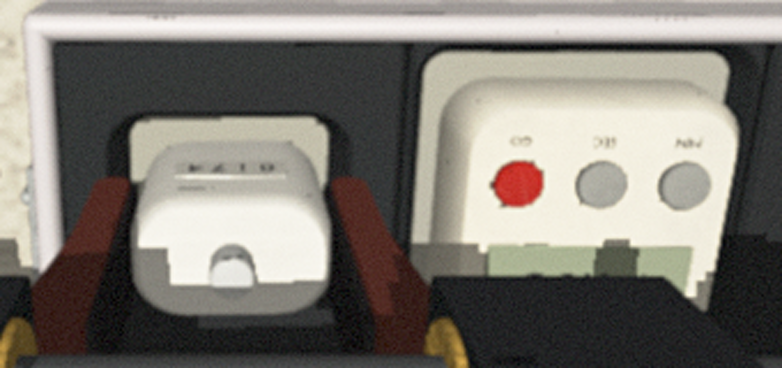

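```bash
python3 -m handwheel '[[[0,0,0],[0,0,1],0],[[0,0,0],[0,0,0.8],0],[[0,0,0],[0,0,0],0],[[0,0,0],[0,0,0],0.6],[[0,0,0],[0,0,0],0.6],[[0,0,0],[0,0,0],0.6],[[0,0,0],[0,0,0],0.6],[[0,0,0],[0,0,-8],0.6],[[0,0,0],[0,0,-15],0.6],[[0,0,0],[0,0,-25],0.6]]'
python3 - <<'E'
from h import *
p=ctrl.get_image("wrist"); save(p,"w27"); o=st()
E
```

```text
t: 23.7
ee_pos: [547.1, -225.6, 47.3]
orientation: [-2.296, -2.136, 0.005]
ft_force: [0.3, -0.6, 0.3]
width: 53.0
t 23.75 [ 550.4 -227.1   52.9] yaw 85.9 w 52.8 [ 2.  -0.9  2.8]
```

View pics/w27.png

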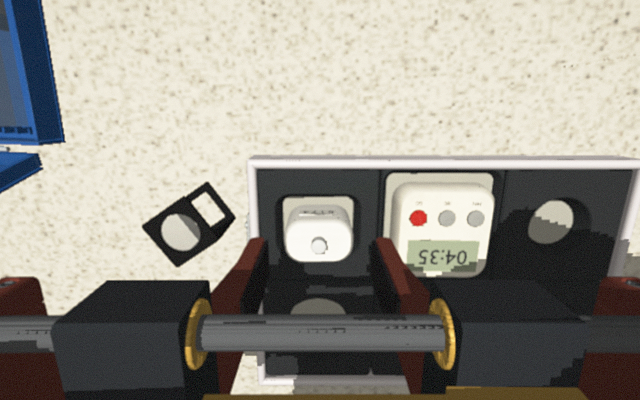

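```bash
python3 -m handwheel '[[[0,0,0],[0,-10,-25],0.6],[[0,0,0],[5,-25,-25],0.6],[[0,0,0],[20,-32,-10],0.6],[[0,0,-0.03],[30,-25,0],0.6],[[0,0,-0.05],[40,-8,0],0.6],[[0,0,-0.05],[40,0,0],0.6],[[0,0,-0.05],[40,0,0],0.6],[[0,0,-0.05],[40,3,0],0.6],[[0,0,-0.05],[40,5,0],0.6],[[0,0,-0.05],[40,7,0],0.6]]'
python3 - <<'E'
from h import *
o=st(); plan([(430,400,130,129.4,12)],0.6)
E
```

```text
t: 24.58
ee_pos: [450.5, 77.2, 123.2]
orientation: [1.903, 2.472, 0.011]
ft_force: [0.2, 0.5, 0.1]
width: 52.4
t 24.58 [450.5  77.2 123.2] yaw 104.8 w 52.4 [0.2 0.5 0.1]
-> (430, 400, 130, 129.4) dist/row 27.0 deg/row 2.1
[[0.001,0.001,-0.036],[26.4,5.2,-0.8],0.6],
[[0.001,0.001,-0.036],[26.2,6.2,-0.8],0.6],
[[0.001,0.001,-0.036],[26.0,7.1,-0.8],0.6],
[[0.001,0.001,-0.036],[25.7,8.0,-0.7],0.6],
[[0.001,0.001,-0.036],[25.4,9.0,-0.7],0.6],
[[0.001,0.001,-0.036],[25.1,9.9,-0.7],0.6],
[[0.001,0.001,-0.036],[24.7,10.7,-0.7],0.6],
[[0.001,0.001,-0.036],[24.3,11.6,-0.6],0.6],
[[0.001,0.001,-0.036],[23.9,12.5,-0.6],0.6],
[[0.001,0.001,-0.036],[23.4,13.3,-0.6],0.6],
[[0.001,0.001,-0.036],[22.9,14.2,-0.6],0.6],
[[0.001,0.001,-0.036],[22.4,15.0,-0.6],0.6],
```

```bash
python3 -m handwheel '[[[0,0,-0.02],[35,4,0],0.6],[[0,0,-0.03],[36,5,0],0.6],[[0,0,-0.04],[36,8,0],0.6],[[0,0,-0.05],[36,10,0],0.6],[[0,0,-0.06],[34,13,0],0.6],[[0,0,-0.06],[32,15,0],0.6],[[0,0,-0.06],[26,14,0],0.6],[[0,0,-0.06],[16,8,0],0.6],[[0,0,-0.04],[8,4,0],0.6],[[0,0,0],[0,0,0],0.6]]'
python3 - <<'E'
from h import *
p=ctrl.get_image("wrist");p=ctrl.get_image("wrist"); save(p,"w28"); o=st(); 
im=p["pixels"]; hsv=cv2.cvtColor(im,cv2.COLOR_RGB2HSV)
m=((hsv[...,0]>100)&(hsv[...,0]<130)&(hsv[...,1]>90)).astype(np.uint8); m[290:]=0
for c in cv2.findContours(m,0,2)[0]:
    if cv2.contourArea(c)<150: continue
    P=np.array([px2w(p,q[0],14)[:2] for q in c.astype(float)]); print(np.round(cv2.minAreaRect(c)[0]),cv2.minAreaRect(P.astype(np.float32)))
for d in ctrl.spot_point(p,"slip_box")[:2]: print(d["score"],c2w(p,d["position"]).round(1))
E
```

```text
t: 25.42
ee_pos: [423.3, 374.0, 129.1]
orientation: [1.296, 2.828, 0.024]
ft_force: [-0.6, 0.5, 0.3]
width: 52.7
t 25.52 [423.4 371.9 128.8] yaw 130.5 w 52.8 [ 0.5 -0.   0. ]
[346. 248.] ((453.8207702636719, 429.4964294433594), (30.771438598632812, 29.98703956604004), 41.148014068603516)
[ 21. 251.] ((668.11181640625, 191.05401611328125), (76.60659790039062, 44.96086502075195), 0.28140729665756226)
[100. 152.] ((529.1275024414062, 201.04969787597656), (19.823749542236328, 26.349458694458008), 28.536108016967773)
0.74 [4.517e+02 4.314e+02 1.000e-01]
```

View pics/w28.png

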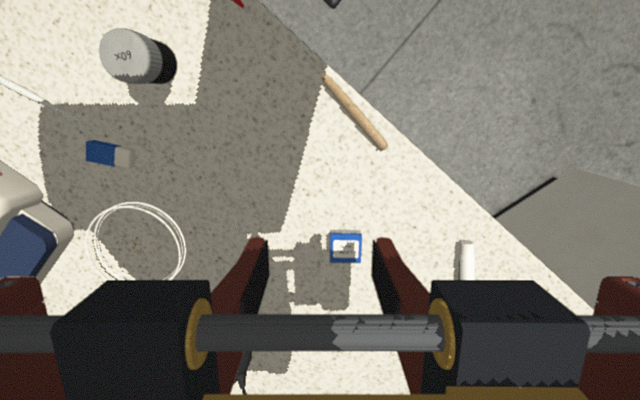

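```bash
python3 -m handwheel '[[[0,0,0],[4,8,12],0.6],[[0,0,0],[4,10,18],0.6],[[0,0,0],[4,11,20],0.6],[[0,0,0],[4,11,20],0.6],[[0,0,0],[3,8,18],0.6],[[0,0,0],[2,4,12],0.6],[[0,0,0],[1,1,6],0.6],[[0,0,0],[0,0,0],0.6],[[0,0,0],[0,0,0],0.6],[[0,0,0],[0,0,0],0.6]]'
python3 - <<'E'
from h import *
p=tips("w29",None,1); o=ctrl.get_obs(); plan([(454,429.5,-20.5,130.2,6)],0.6)
M=R.from_rotvec(o["orientation"]).as_matrix(); print(M.T@(np.array([454,429.5,0])-o["ee_pos"]))
E
```

```text
t: 26.4
ee_pos: [458.0, 412.9, 23.0]
orientation: [1.332, 2.81, 0.02]
ft_force: [-0.6, -0.2, -0.1]
width: 52.7
t 26.45 [458.1 413.1  23.3] yaw 129.3 w 52.4 [ 0.4 -0.1  0.2]
-> (454, 429.5, -20.5, 130.2) dist/row 7.8 deg/row 0.4
[[0.004,0.004,-0.003],[2.7,1.0,7.3],0.6],
[[0.004,0.004,-0.003],[2.7,1.0,7.3],0.6],
[[0.004,0.004,-0.003],[2.6,1.1,7.3],0.6],
[[0.004,0.004,-0.003],[2.6,1.1,7.3],0.6],
[[0.004,0.004,-0.003],[2.6,1.2,7.3],0.6],
[[0.004,0.004,-0.003],[2.6,1.2,7.3],0.6],
[15.79525586  6.57708292 23.08125964]
```

View pics/w29.png

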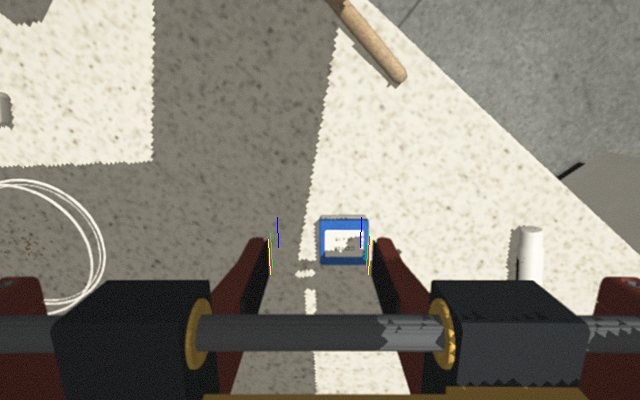

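```bash
python3 -m handwheel '[[[0.006,0.006,-0.004],[4,1.5,0],0.6],[[0.006,0.006,-0.004],[4.5,2,0],0.6],[[0.006,0.006,-0.004],[4,2,4],0.6],[[0.006,0.006,-0.004],[2,1,6],0.6],[[0,0,0],[0.7,0,6],0.6],[[0,0,0],[0,0,4],0.6],[[0,0,0],[0,0,0],0.6],[[0,0,0],[0,0,0],0.6],[[0,0,0],[0,0,0],0.6],[[0,0,0],[0,0,0],0.6]]'
python3 - <<'E'
from h import *
p=tips("w30",None,1); o=ctrl.get_obs(); plan([(454,429.5,-20.5,130.2,6)],0.6)
M=R.from_rotvec(o["orientation"]).as_matrix(); print(M.T@(np.array([454,429.5,0])-o["ee_pos"]))
E
```

```text
t: 27.28
ee_pos: [453.5, 431.7, 3.5]
orientation: [-1.319, -2.849, -0.006]
ft_force: [0.6, -0.8, 0.1]
width: 52.7
t 27.33 [453.5 431.7   3.6] yaw 130.3 w 52.9 [ 0.4 -0.7  0.1]
-> (454, 429.5, -20.5, 130.2) dist/row 4.0 deg/row 0.0
[[0.0,-0.001,0.0],[-0.3,-0.2,4.0],0.6],
[[0.0,-0.001,0.0],[-0.3,-0.2,4.0],0.6],
[[0.0,-0.001,0.0],[-0.3,-0.2,4.0],0.6],
[[0.0,-0.001,0.0],[-0.3,-0.2,4.0],0.6],
[[0.0,-0.001,0.0],[-0.3,-0.2,4.0],0.6],
[[0.0,-0.001,0.0],[-0.3,-0.2,4.0],0.6],
[-1.98477898 -1.03039835  3.56827925]
```

View pics/w30.png

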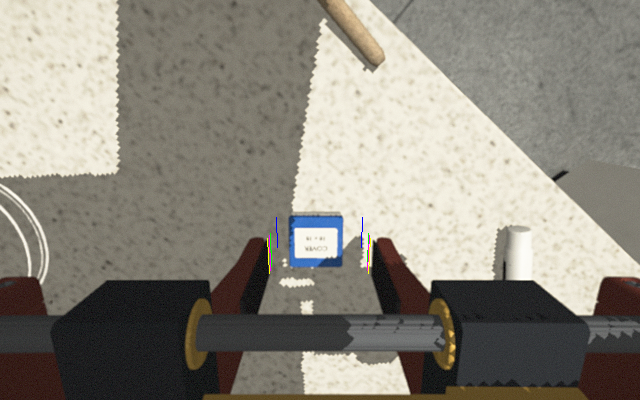

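```bash
python3 -m handwheel '[[[0,0,0],[-0.8,-0.5,3],0.6],[[0,0,0],[-0.6,-0.3,5],0.6],[[0,0,0],[-0.4,0,6],0.6],[[0,0,0],[0,0,5],0.6],[[0,0,0],[0,0,3],0.6],[[0,0,0],[0,0,1],0.6],[[0,0,0],[0,0,0],0.6],[[0,0,0],[0,0,0],0.6],[[0,0,0],[0,0,0],0.6],[[0,0,0],[0,0,0],0.6]]'
python3 - <<'E'
from h import *
p=tips("w31",(200,150,440,310),3.3); o=ctrl.get_obs(); 
M=R.from_rotvec(o["orientation"]).as_matrix(); print(M.T@(np.array([454,429.5,-20.5])-o["ee_pos"]))
E
```

```text
t: 28.17
ee_pos: [454.2, 429.4, -22.0]
orientation: [-1.32, -2.849, -0.006]
ft_force: [-0.5, 0.5, -0.5]
width: 52.9
t 28.22 [454.2 429.4 -21.9] yaw 130.3 w 52.5 [1.1 0.3 0.7]
[ 0.22342717 -0.09517468 -1.43055137]
```

View pics/w31.png

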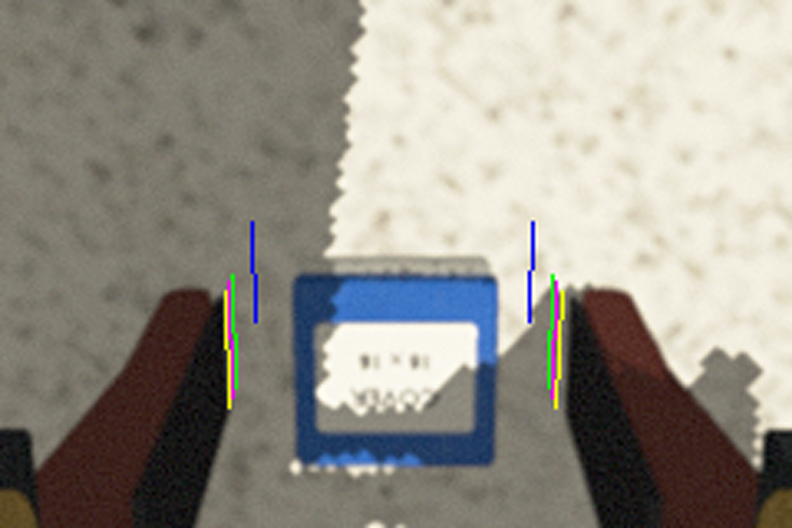

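```bash
python3 -m handwheel '[[[0,0,0],[0,0,-0.8],0.6],[[0,0,0],[0,0,-0.5],0.4],[[0,0,0],[0,0,0],0],[[0,0,0],[0,0,0],0],[[0,0,0],[0,0,0],0],[[0,0,0],[0,0,0],0],[[0,0,0],[0,0,0],0],[[0,0,0],[0,0,-4],0],[[0,0,0],[0,0,-12],0],[[0,0,0],[0,0,-20],0]]'
python3 - <<'E'
from h import *
p=tips("w32",(200,150,440,310),3.3)
E
```

```text
t: 29.05
ee_pos: [452.2, 427.5, 14.4]
orientation: [-1.318, -2.847, 0.002]
ft_force: [0.0, 0.7, 0.6]
width: 30.2
t 29.10 [454.4 429.5  19. ] yaw 130.3 w 29.8 [0.6 0.1 1.2]
```

View pics/w32.png

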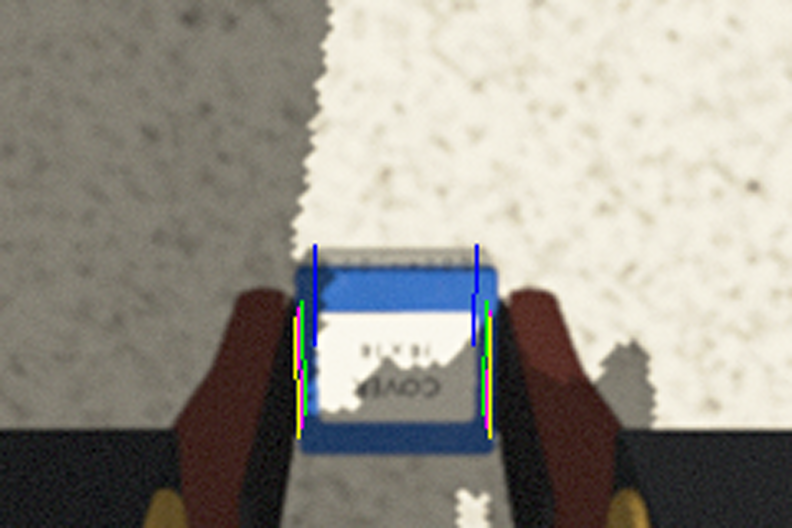

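Run:
```python
from h import *
plan([(440,380,80,125,2),(435,130,105,104,8),(445,-60,110,86,6),(560,-85,110,86,4)],0)
```

```text
-> (440, 380, 80, 125) dist/row 39.9 deg/row 2.7
[[0.001,-0.002,0.046],[-14.1,-21.4,-30.6],0],
[[0.001,-0.002,0.046],[-15.1,-20.7,-30.6],0],
-> (435, 130, 105, 104) dist/row 31.4 deg/row 2.6
[[0.0,0.0,0.046],[-25.2,-18.4,-3.1],0],
[[0.0,0.0,0.046],[-26.1,-17.3,-3.1],0],
[[0.0,0.0,0.046],[-26.8,-16.0,-3.1],0],
[[0.0,0.0,0.046],[-27.5,-14.8,-3.1],0],
[[0.0,0.0,0.046],[-28.2,-13.5,-3.1],0],
[[0.0,0.0,0.046],[-28.8,-12.2,-3.1],0],
[[0.0,0.0,0.046],[-29.3,-10.9,-3.1],0],
[[0.0,0.0,0.046],[-29.8,-9.5,-3.1],0],
-> (445, -60, 110, 86) dist/row 31.7 deg/row 3.0
[[0.0,0.0,0.052],[-31.1,-6.0,-0.8],0],
[[0.0,0.0,0.052],[-31.4,-4.4,-0.8],0],
[[0.0,0.0,0.052],[-31.6,-2.8,-0.8],0],
[[0.0,0.0,0.052],[-31.7,-1.1,-0.8],0],
[[0.0,0.0,0.052],[-31.7,0.6,-0.8],0],
[[0.0,0.0,0.052],[-31.6,2.2,-0.8],0],
-> (560, -85, 110, 86) dist/row 29.4 deg/row 0.0
[[0.0,0.0,0.0],[-4.2,29.1,0.0],0],
[[0.0,0.0,0.0],[-4.2,29.1,0.0],0],
[[0.0,0.0,0.0],[-4.2,29.1,0.0],0],
[[0.0,0.0,0.0],[-4.2,29.1,0.0],0],
```

```bash
python3 -m handwheel '[[[0,0,0.046],[-12,-18,-30],0],[[0,0,0.046],[-16,-20,-30],0],[[0,0,0.046],[-25,-18,-6],0],[[0,0,0.046],[-26,-17,-4],0],[[0,0,0.046],[-27,-16,-3],0],[[0,0,0.046],[-27.5,-15,-3],0],[[0,0,0.046],[-28,-13.5,-3],0],[[0,0,0.046],[-29,-12,-3],0],[[0,0,0.046],[-29,-11,-3],0],[[0,0,0.046],[-30,-9.5,-3],0]]'
python3 - <<'E'
from h import *
st();plan([(445,-60,115,86,7)],0)
E
```

```text
t: 29.93
ee_pos: [438.9, 130.4, 115.2]
orientation: [1.947, 2.46, 0.031]
ft_force: [0.6, -0.1, -0.3]
width: 30.3
t 29.93 [438.9 130.4 115.2] yaw 103.3 w 30.3 [ 0.6 -0.1 -0.3]
-> (445, -60, 115, 86) dist/row 27.2 deg/row 2.5
[[0.002,-0.002,0.043],[-26.7,-5.4,-0.3],0],
[[0.002,-0.002,0.043],[-26.9,-4.3,-0.2],0],
[[0.002,-0.002,0.043],[-27.0,-3.1,-0.2],0],
[[0.002,-0.002,0.043],[-27.2,-1.9,-0.1],0],
[[0.002,-0.002,0.043],[-27.2,-0.8,-0.1],0],
[[0.002,-0.002,0.043],[-27.2,0.4,0.0],0],
[[0.002,-0.002,0.043],[-27.2,1.6,0.0],0],
```

```bash
python3 -m handwheel '[[[0.002,-0.002,0.043],[-30,-5,0],0],[[0.002,-0.002,0.043],[-32,-4,0],0],[[0.002,-0.002,0.043],[-32,-2,0],0],[[0.002,-0.002,0.043],[-32,0,0],0],[[0.002,-0.002,0.043],[-32,5,0],0],[[0.002,-0.002,0.043],[-25,12,0],0],[[0,0,0.03],[-16,24,0],0],[[0,0,0.01],[-8,30,0],0],[[0,0,0],[-4,32,0],0],[[0,0,0],[-2,25,0],0]]'
python3 - <<'E'
from h import *
p=ctrl.get_image("wrist"); save(p,"w33"); st();plan([(641.3,-72,60,85.93,7)],0)
E
```

```text
t: 30.77
ee_pos: [576.5, -108.1, 124.4]
orientation: [2.313, 2.109, 0.015]
ft_force: [0.1, -0.5, -0.2]
width: 30.1
t 30.82 [ 581.5 -108.9  125.2] yaw 84.7 w 30.3 [ 4.2 -1.2  0.9]
-> (641.3, -72, 60, 85.93) dist/row 13.7 deg/row 0.2
[[0.003,0.0,-0.003],[6.0,7.8,9.5],0],
[[0.003,0.0,-0.003],[6.0,7.9,9.4],0],
[[0.003,0.0,-0.003],[6.0,7.9,9.4],0],
[[0.003,0.0,-0.003],[6.0,8.0,9.4],0],
[[0.003,0.0,-0.003],[5.9,8.0,9.4],0],
[[0.003,0.0,-0.003],[5.9,8.1,9.4],0],
[[0.003,0.0,-0.003],[5.9,8.1,9.3],0],
```

View pics/w33.png

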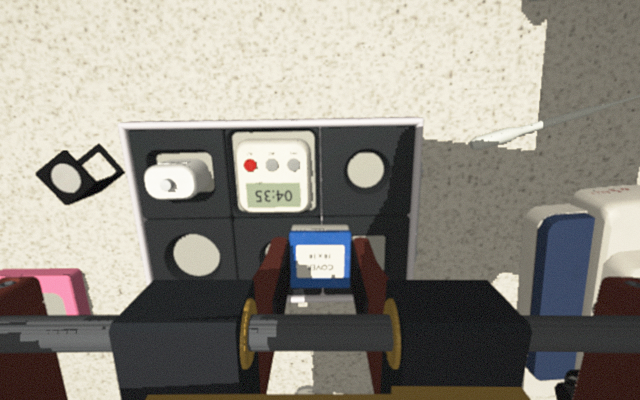

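```bash
python3 -m handwheel '[[[0.003,0,-0.003],[6,8,6],0],[[0.003,0,-0.003],[7,9,10],0],[[0.003,0,-0.003],[7,10,12],0],[[0.003,0,-0.003],[6,8,12],0],[[0.003,0,-0.003],[4,6,12],0],[[0.003,0,-0.003],[3,4,8],0],[[0,0,-0.003],[1,1,4],0],[[0,0,0],[0,0,0],0],[[0,0,0],[0,0,0],0],[[0,0,0],[0,0,0],0]]'
python3 - <<'E'
from h import *
p=ctrl.get_image("wrist"); save(p,"w34"); o=st();plan([(641.3,-72,20,85.93,7)],0)
M=R.from_rotvec(o["orientation"]).as_matrix(); print(M.T@(np.array([641.3,-72,-5])-o["ee_pos"]))
E
```

```text
t: 31.65
ee_pos: [636.8, -79.7, 63.8]
orientation: [2.292, 2.135, 0.007]
ft_force: [-0.3, 0.3, -0.9]
width: 30.1
t 31.70 [636.9 -79.8  64. ] yaw 85.9 w 29.8 [-0.8 -0.5 -0.9]
-> (641.3, -72, 20, 85.93) dist/row 6.4 deg/row 0.1
[[0.001,0.0,0.0],[1.2,0.5,6.3],0],
[[0.001,0.0,0.0],[1.2,0.5,6.3],0],
[[0.001,0.0,0.0],[1.2,0.5,6.3],0],
[[0.001,0.0,0.0],[1.2,0.5,6.3],0],
[[0.001,0.0,0.0],[1.2,0.5,6.3],0],
[[0.001,0.0,0.0],[1.2,0.5,6.3],0],
[[0.001,0.0,0.0],[1.2,0.5,6.3],0],
[ 8.25401121  3.1985052  68.96920995]
```

View pics/w34.png

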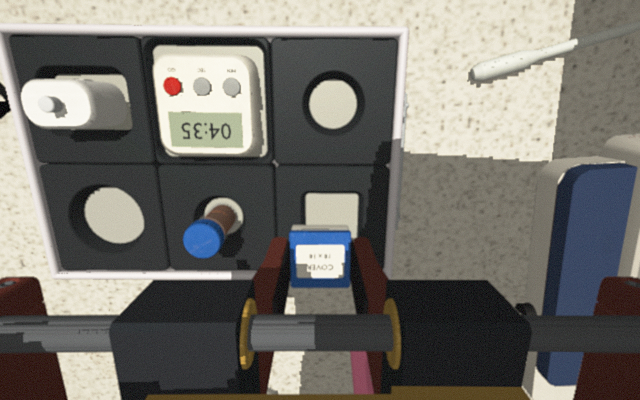

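```bash
python3 -m handwheel '[[[0.001,0,0],[2.5,1,2],0],[[0.001,0,0],[2.5,1,6],0],[[0.001,0,0],[1.5,0.8,9],0],[[0.001,0,0],[0.5,0,11],0],[[0,0,0],[0,0,10],0],[[0,0,0],[0,0,8],0],[[0,0,0],[0,0,4],0],[[0,0,0],[0,0,0],0],[[0,0,0],[0,0,0],0],[[0,0,0],[0,0,0],0]]'
python3 - <<'E'
from h import *
p=ctrl.get_image("wrist"); save(p,"w35",(220,150,460,310),3.3); o=st()
M=R.from_rotvec(o["orientation"]).as_matrix(); print(M.T@(np.array([641.3,-72,-5])-o["ee_pos"]))
E
```

```text
t: 32.53
ee_pos: [639.9, -73.1, 8.5]
orientation: [2.296, 2.137, 0.002]
ft_force: [-0.6, 0.2, 0.8]
width: 30.2
t 32.58 [640.  -73.1   8.6] yaw 85.9 w 30.4 [ 0.5 -0.4 -1. ]
[ 1.18331398  1.19301602 13.64160694]
```

View pics/w35.png

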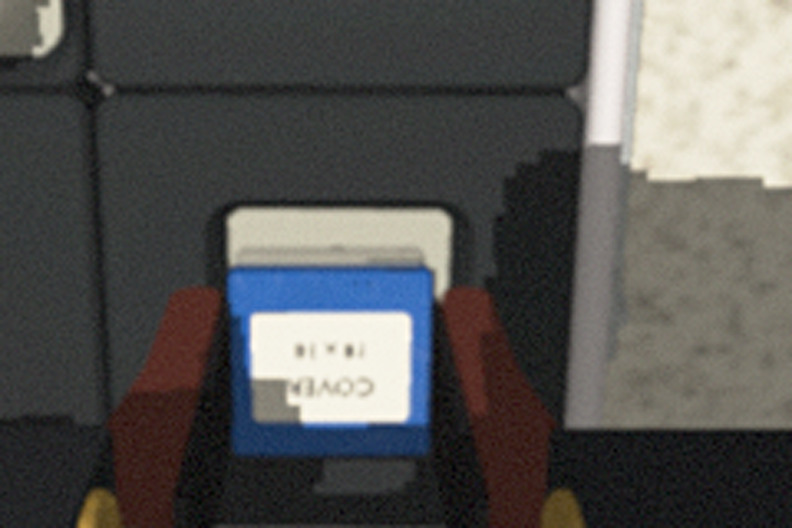

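Well aligned. I'll lower it 13.5 mm with a 1 mm correction.

```bash
python3 -m handwheel '[[[0,0,0],[0.5,0.5,1],0],[[0,0,0],[0.4,0.4,2],0],[[0,0,0],[0,0,3],0],[[0,0,0],[0,0,3],0],[[0,0,0],[0,0,2],0],[[0,0,0],[0,0,1],0],[[0,0,0],[0,0,0],0],[[0,0,0],[0,0,0],0],[[0,0,0],[0,0,0],0],[[0,0,0],[0,0,0],0]]'
python3 - <<'E'
from h import *
p=ctrl.get_image("wrist"); save(p,"w36",(220,150,460,310),3.3); o=st()
M=R.from_rotvec(o["orientation"]).as_matrix(); print(M.T@(np.array([641.3,-72,-5])-o["ee_pos"]))
E
```

```text
t: 33.42
ee_pos: [642.5, -72.5, -2.8]
orientation: [2.294, 2.135, 0.005]
ft_force: [1.2, -0.5, -0.4]
width: 30.3
t 33.47 [642.5 -72.4  -2.8] yaw 85.9 w 30.3 [-0.2  0.3  0.5]
[ 0.36485531 -1.26556452  2.18582138]
```

View pics/w36.png

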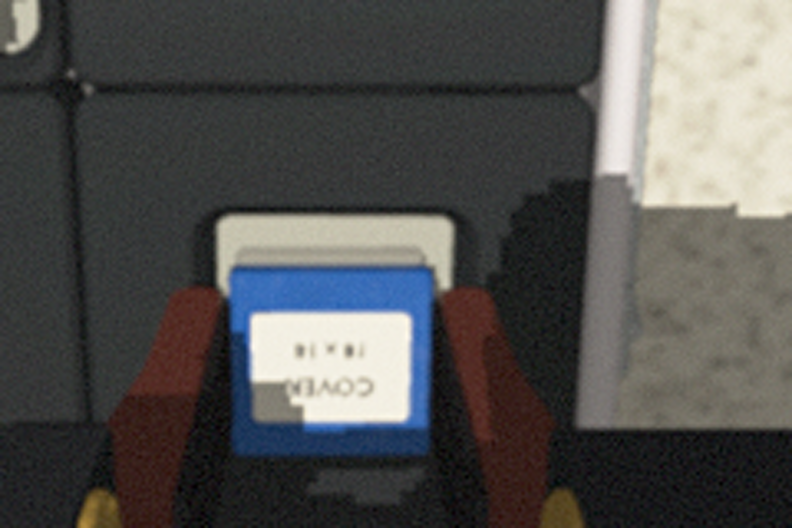

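```bash
python3 -m handwheel '[[[0,0,0],[0.2,-0.6,1],0],[[0,0,0],[0,-0.4,0.8],0],[[0,0,0],[0,0,0],0],[[0,0,0],[0,0,0],0.5],[[0,0,0],[0,0,0],0.5],[[0,0,0],[0,0,0],0.5],[[0,0,0],[0,0,0],0.5],[[0,0,0],[0,0,-5],0.5],[[0,0,0],[0,0,-15],0.5],[[0,0,0],[0,0,-25],0.5]]'
python3 - <<'E'
from h import *
p=ctrl.get_image("wrist"); save(p,"w37"); o=st()
E
```

```text
t: 34.3
ee_pos: [637.8, -71.6, 38.6]
orientation: [2.299, 2.139, -0.003]
ft_force: [0.0, 0.3, 0.5]
width: 44.1
t 34.35 [641.5 -72.   44.6] yaw 85.9 w 43.6 [1.9 1.2 2.2]
```

View pics/w37.png

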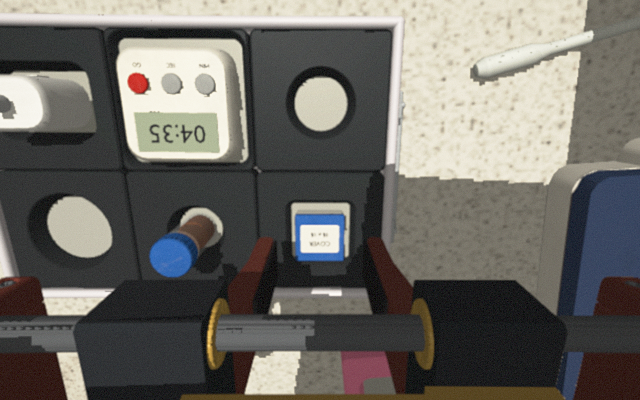

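```bash
python3 -m handwheel '[[[0,0,0],[0,-5,-25],0.5],[[0,0,0],[0,-20,-28],0.5],[[0,0,0],[0,-35,-15],0.5],[[0,0,0],[0,-40,0],0.5],[[0,0,0],[0,-40,0],0.5],[[0,0,0],[10,-35,0],0.5],[[0,0,0],[25,-20,0],0.5],[[0,0,0],[30,-8,0],0.6],[[0,0,0],[25,0,0],0.6],[[0,0,0],[14,0,0],0.6]]'
python3 - <<'E'
from h import *
p=ctrl.get_image("wrist");p=ctrl.get_image("wrist"); save(p,"w38"); o=st()
for q in ("oil_bottle","lens_can"):
    for d in ctrl.spot_point(p,q)[:2]: X=c2w(p,d["position"]); print(q,d["score"],X.round(1),w2px(p,X).round(0))
E
```

```text
t: 35.18
ee_pos: [443.0, 46.3, 126.1]
orientation: [2.288, 2.114, 0.028]
ft_force: [0.0, 0.4, -0.6]
width: 52.8
t 35.28 [443.7  46.2 126. ] yaw 85.6 w 52.7 [-0.3  1.5  0.6]
oil_bottle 0.58 [ 4.24e+02  7.43e+01 -2.00e-01] [[347. 162.]]
lens_can 0.9 [4.322e+02 1.933e+02 3.000e-01] [[476. 161.]]
```

View pics/w38.png

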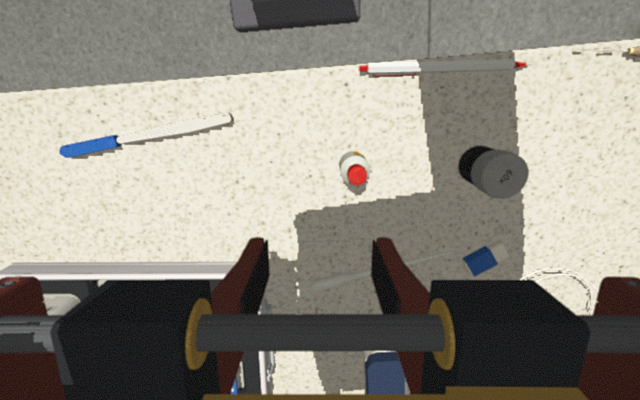

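Run:
```python
from h import *
p=ctrl.get_image("wrist"); save(p,"w39",(320,130,540,220),3.6); o=st()
im=p["pixels"]; hsv=cv2.cvtColor(im,cv2.COLOR_RGB2HSV)
m=(((hsv[...,0]<8)|(hsv[...,0]>172))&(hsv[...,1]>150)).astype(np.uint8); m[:130]=0;m[210:]=0;m[:,:330]=0;m[:,400:]=0
c=max(cv2.findContours(m,0,2)[0],key=cv2.contourArea); (u,v),r=cv2.minEnclosingCircle(c); print(u,v,r, "at50",px2w(p,(u,v),50).round(1), "radius mm", r/343*np.linalg.norm(px2w(p,(u,v),50)-(-cam(p)[0].T@cam(p)[1])))
# can: cap top (grey)
print("can cap guess",px2w(p,(501,174),52).round(1))
```

```text
t 35.43 [443.8  44.2 125.3] yaw 85.5 w 52.6 [-0.5  0.  -0.2]
360.5 174.0 10.111974716186523 at50 [424.6  78.   50. ] radius mm 8.110106778996228
can cap guess [432.6 187.2  52. ]
```

View pics/w39.png

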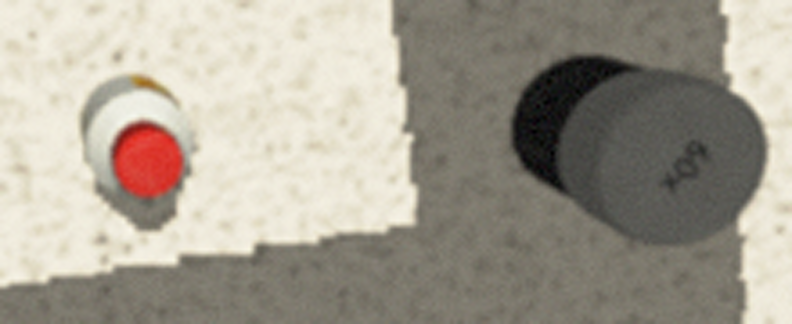

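```bash
python3 -m handwheel '[[[0,0,-0.002],[5,-3,8],0.6],[[0,0,-0.002],[6,-4,14],0.6],[[0,0,-0.002],[6,-4,16],0.6],[[0,0,0],[6,-4,16],0.6],[[0,0,0],[5,-3,14],0.6],[[0,0,0],[3,-2,10],0.6],[[0,0,0],[1,0,5],0.6],[[0,0,0],[0,0,0],0.6],[[0,0,0],[0,0,0],0.6],[[0,0,0],[0,0,0],0.6]]'
python3 - <<'E'
from h import *
p=tips("w40",None,1); o=ctrl.get_obs(); M=R.from_rotvec(o["orientation"]).as_matrix(); print(M.T@(np.array([424.6,78,-12])-o["ee_pos"])); plan([(424.6,78,-12,86,6)],.6)
im=p["pixels"]; hsv=cv2.cvtColor(im,cv2.COLOR_RGB2HSV)
m=(((hsv[...,0]<8)|(hsv[...,0]>172))&(hsv[...,1]>150)).astype(np.uint8); m[:130]=0;m[250:]=0;m[:,:280]=0;m[:,400:]=0
c=max(cv2.findContours(m,0,2)[0],key=cv2.contourArea); (u,v),r=cv2.minEnclosingCircle(c); print(u,v,r, "at50",px2w(p,(u,v),50).round(1))
E
```

```text
t: 36.27
ee_pos: [429.3, 72.1, 35.6]
orientation: [2.293, 2.107, 0.026]
ft_force: [0.5, -0.5, 1.2]
width: 52.7
t 36.32 [429.5  72.1  35.8] yaw 85.1 w 52.5 [0.4 0.3 0.7]
[ 5.77523695 -6.92620469 47.59775307]
-> (424.6, 78, -12, 86) dist/row 8.1 deg/row 0.3
[[0.005,0.001,-0.002],[1.0,-1.2,7.9],0.6],
[[0.005,0.001,-0.002],[1.0,-1.1,7.9],0.6],
[[0.005,0.001,-0.002],[1.0,-1.1,7.9],0.6],
[[0.005,0.001,-0.002],[0.9,-1.0,8.0],0.6],
[[0.005,0.001,-0.002],[0.9,-1.0,8.0],0.6],
[[0.005,0.001,-0.002],[0.9,-0.9,8.0],0.6],
330.5 235.57691955566406 15.05277156829834 at50 [423.   78.5  50. ]
```

View pics/w40.png

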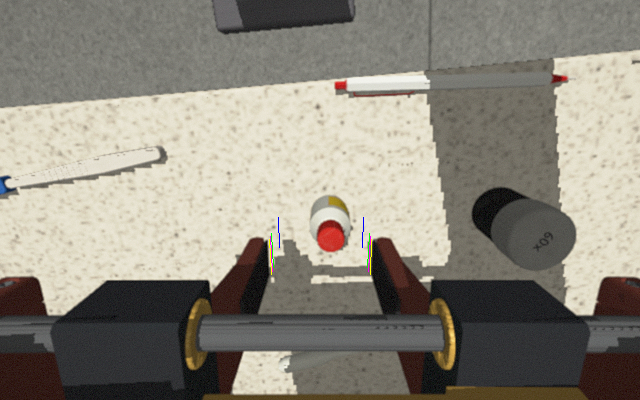

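```bash
python3 -m handwheel '[[[0.007,0.001,-0.003],[2.2,-2,0],0.6],[[0.007,0.001,-0.003],[2,-2,4],0.6],[[0.007,0.001,-0.003],[1,-1.5,8],0.6],[[0.007,0.001,-0.003],[0.3,-0.5,10],0.6],[[0,0,-0.003],[0,0,10],0.6],[[0,0,0],[0,0,8],0.6],[[0,0,0],[0,0,4],0.6],[[0,0,0],[0,0,1],0.6],[[0,0,0],[0,0,0],0.6],[[0,0,0],[0,0,0],0.6]]'
python3 - <<'E'
from h import *
p=tips("w41",(200,130,440,310),3.3); o=ctrl.get_obs(); M=R.from_rotvec(o["orientation"]).as_matrix(); print(M.T@(np.array([424,78.2,-12])-o["ee_pos"]))
im=p["pixels"]; hsv=cv2.cvtColor(im,cv2.COLOR_RGB2HSV)
m=(((hsv[...,0]<8)|(hsv[...,0]>172))&(hsv[...,1]>150)).astype(np.uint8); m[:130]=0;m[280:]=0;m[:,:280]=0;m[:,370:]=0
c=max(cv2.findContours(m,0,2)[0],key=cv2.contourArea); (u,v),r=cv2.minEnclosingCircle(c); print(u,v,r, "at50",px2w(p,(u,v),50).round(1))
E
```

```text
t: 37.15
ee_pos: [425.8, 78.6, -12.8]
orientation: [2.294, 2.142, 0.003]
ft_force: [0.3, -0.3, 0.3]
width: 52.7
t 37.20 [425.8  78.6 -12.7] yaw 86.1 w 52.5 [0.1 0.3 0.2]
[-0.48198176 -1.79998363 -0.72318346]
319.0 277.0 16.124614715576172 at50 [419.2  78.5  50. ]
```

View pics/w41.png

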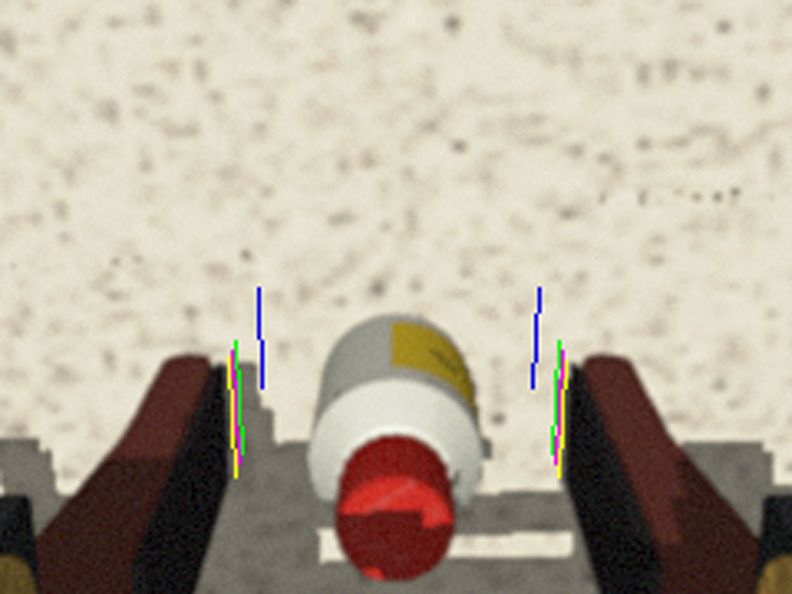

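```bash
python3 -m handwheel '[[[0,0,0],[-0.2,-0.8,0],0.6],[[0,0,0],[-0.2,-0.5,0],0.4],[[0,0,0],[0,0,0],0],[[0,0,0],[0,0,0],0],[[0,0,0],[0,0,0],0],[[0,0,0],[0,0,0],0],[[0,0,0],[0,0,0],0],[[0,0,0],[0,0,0],0],[[0,0,0],[0,0,-6],0],[[0,0,0],[0,0,-15],0]]'
python3 - <<'E'
from h import *
p=tips("w42",(200,130,440,310),3.3); o=ctrl.get_obs(); M=R.from_rotvec(o["orientation"]).as_matrix()
print("cap c",M.T@(px2w(p,(319.3,283.2),50+12.5+o["ee_pos"][2])-o["ee_pos"]))
plan([(420,60,80,86,3),(440,-70,90,85.93,6)],0)
E
```

```text
t: 38.03
ee_pos: [423.7, 78.1, 8.8]
orientation: [2.294, 2.142, 0.002]
ft_force: [0.5, -0.4, 0.1]
width: 24.7
t 38.08 [425.3  78.4  11.3] yaw 86.1 w 24.8 [ 1.  -0.6  1.4]
cap c [ -0.71066209  -5.95795704 -62.53671071]
-> (420, 60, 80, 86) dist/row 23.8 deg/row 0.1
[[0.002,0.0,0.0],[-6.2,-1.2,-22.9],0],
[[0.002,0.0,0.0],[-6.2,-1.2,-22.9],0],
[[0.002,0.0,0.0],[-6.2,-1.3,-22.9],0],
-> (440, -70, 90, 85.93) dist/row 22.0 deg/row 0.0
[[0.0,0.0,0.0],[-21.4,4.8,-1.7],0],
[[0.0,0.0,0.0],[-21.4,4.8,-1.7],0],
[[0.0,0.0,0.0],[-21.4,4.8,-1.7],0],
[[0.0,0.0,0.0],[-21.4,4.8,-1.7],0],
[[0.0,0.0,0.0],[-21.4,4.9,-1.7],0],
[[0.0,0.0,0.0],[-21.4,4.9,-1.7],0],
```

View pics/w42.png

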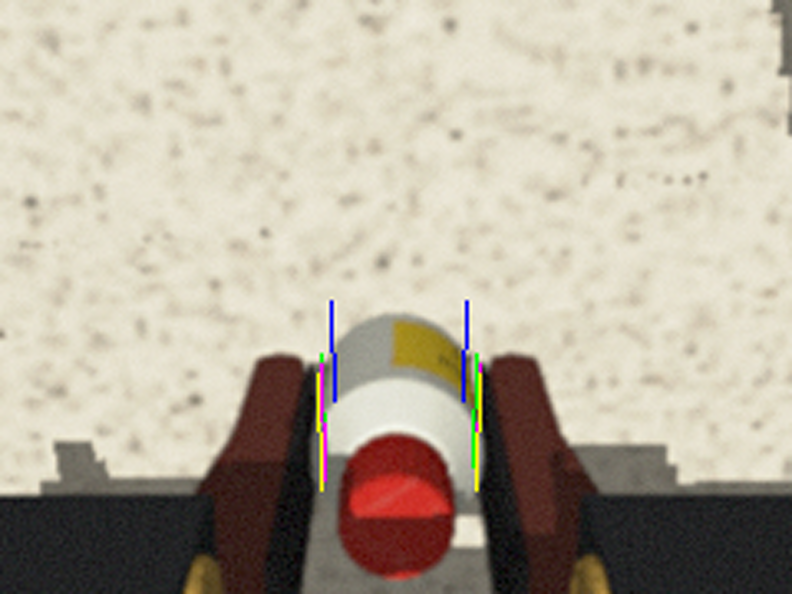

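Run:
```python
from h import *
p=ctrl.get_image("wrist"); save(p,"w43",(260,200,380,310),6); o=st(); M=R.from_rotvec(o["orientation"]).as_matrix()
for v in (283,286,288.5,290): print(v,(M.T@(px2w(p,(319.3,v),62.5+o["ee_pos"][2])-o["ee_pos"])).round(1))
# predicted outline for bottle axis at tool (0,y0): shoulder circle z 36, cap top circle z 50
im=p["pixels"][:,:,::-1].copy()
for y0,col in ((0,(0,255,0)),(-3,(255,0,0))):
    for z,r in ((50,8),(36,13),(0,13)):
        pts=[o["ee_pos"]+M@np.array([r*np.cos(t),y0+r*np.sin(t),-(z+12.5)]) for t in np.linspace(0,6.28,60)]
        cv2.polylines(im,[w2px(p,pts).round().astype(int).reshape(-1,1,2)],True,col,1)
p2=dict(p);p2["pixels"]=im[:,:,::-1]; save(p2,"w43",(260,200,380,310),5)
```

```text
t 38.13 [425.8  78.5  10.8] yaw 86.1 w 24.3 [ 0.2 -0.1 -0.5]
283 [ -0.5  -3.5 -62.5]
286 [ -0.5  -2.1 -62.5]
288.5 [ -0.5  -0.9 -62.5]
290 [ -0.5  -0.1 -62.5]
```

View pics/w43.png

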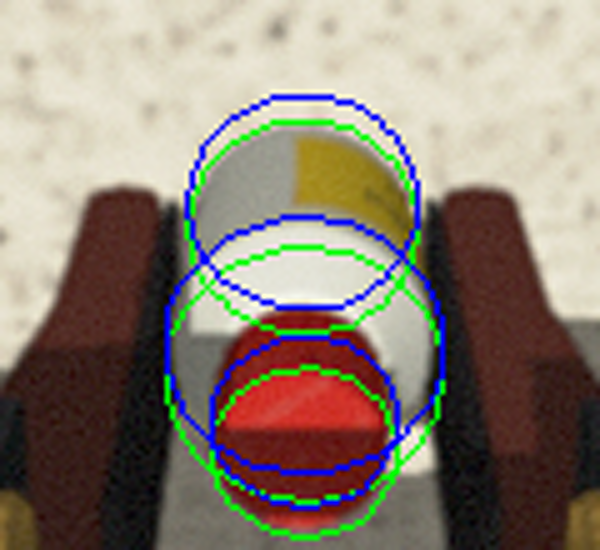

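```bash
python3 -m handwheel '[[[0.002,0,0],[0,0,-15],0],[[0.002,0,0],[-10,-1,-22],0],[[0,0,0],[-20,0,-22],0],[[0,0,0],[-28,2,-10],0],[[0,0,0],[-30,4,0],0],[[0,0,0],[-28,10,0],0],[[0,0,0],[-18,20,0],0],[[0,0,0],[-8,25,0],0],[[0,0,0],[-3,22,0],0],[[0,0,0],[0,12,0],0]]'
python3 - <<'E'
from h import *
p=ctrl.get_image("wrist");p=ctrl.get_image("wrist"); save(p,"w44"); o=st();plan([(561,-66,20,85.93,7)],0)
E
```

```text
t: 38.97
ee_pos: [510.4, -79.4, 83.2]
orientation: [2.29, 2.143, 0.006]
ft_force: [-0.2, 0.5, 0.4]
width: 24.8
t 39.07 [510.  -78.6  83. ] yaw 86.3 w 24.8 [-0.7  0.   0.6]
-> (561, -66, 20, 85.93) dist/row 11.7 deg/row 0.1
[[0.001,0.0,0.001],[2.3,7.1,9.1],0],
[[0.001,0.0,0.001],[2.3,7.1,9.0],0],
[[0.001,0.0,0.001],[2.3,7.1,9.0],0],
[[0.001,0.0,0.001],[2.3,7.1,9.0],0],
[[0.001,0.0,0.001],[2.3,7.1,9.0],0],
[[0.001,0.0,0.001],[2.3,7.1,9.0],0],
[[0.001,0.0,0.001],[2.3,7.1,9.0],0],
```

View pics/w44.png

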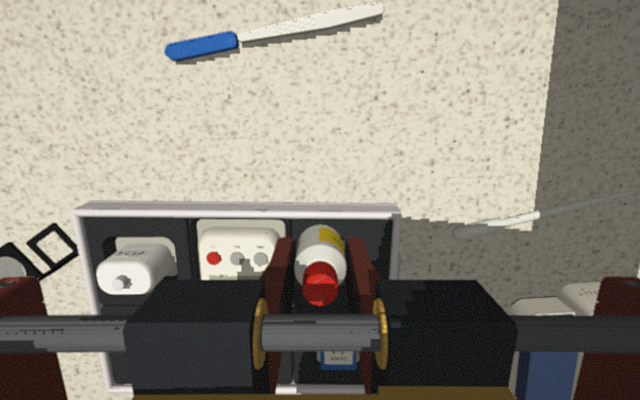

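```bash
python3 -m handwheel '[[[0,0,0.001],[2,7,2],0],[[0,0,0.001],[3,9,8],0],[[0,0,0.001],[3,10,11],0],[[0,0,0.001],[3,8,12],0],[[0,0,0],[2,6,11],0],[[0,0,0],[1,4,9],0],[[0,0,0],[0,2,5],0],[[0,0,0],[0,0,0],0],[[0,0,0],[0,0,0],0],[[0,0,0],[0,0,0],0]]'
python3 - <<'E'
from h import *
p=ctrl.get_image("wrist"); save(p,"w45"); o=st(); M=R.from_rotvec(o["orientation"]).as_matrix(); print(M.T@(np.array([561,-66,-1.5])-o["ee_pos"]),(R.from_matrix(M.T@Rdown(85.93))).as_rotvec())
E
```

```text
t: 39.9
ee_pos: [553.7, -62.5, 17.7]
orientation: [-2.293, -2.146, 0.001]
ft_force: [0.1, 0.4, -0.9]
width: 24.9
t 39.95 [553.8 -62.6  17.8] yaw 86.2 w 24.7 [ 0.1  0.4 -0.8]
[-2.93078385  7.47446832 19.32630234] [-0.00107289 -0.00011915  0.00504624]
```

View pics/w45.png

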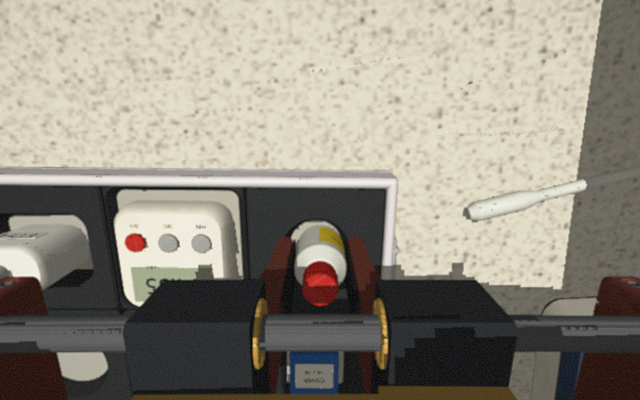

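```bash
python3 -m handwheel '[[[0,0,0.003],[-1,2,0],0],[[0,0,0.002],[-1,2.2,0],0],[[0,0,0],[-0.5,1.5,0],0],[[0,0,0],[0,0.5,2],0],[[0,0,0],[0,0,3],0],[[0,0,0],[0,0,2],0],[[0,0,0],[0,0,0],0],[[0,0,0],[0,0,0],0],[[0,0,0],[0,0,0],0],[[0,0,0],[0,0,0],0]]'
python3 - <<'E'
from h import *
p=ctrl.get_image("wrist"); save(p,"w46",(220,150,460,320),3.2); o=st(); M=R.from_rotvec(o["orientation"]).as_matrix(); print(M.T@(np.array([561,-66,-1.5])-o["ee_pos"]),(R.from_matrix(M.T@Rdown(85.93))).as_rotvec())
E
```

```text
t: 40.78
ee_pos: [561.2, -66.6, 12.2]
orientation: [2.299, 2.138, 0.002]
ft_force: [0.3, -0.3, -0.4]
width: 24.8
t 40.83 [561.1 -66.6  12.3] yaw 85.8 w 24.7 [ 0.2 -1.2 -0.4]
[ 0.58924963 -0.18269851 13.7508821 ] [ 0.00221041  0.00013673 -0.001601  ]
```

View pics/w46.png

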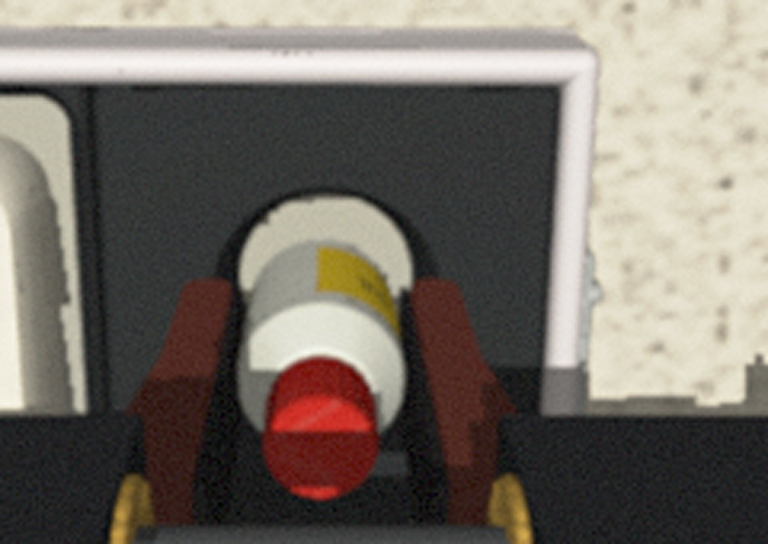

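```bash
python3 -m handwheel '[[[0,0,0],[0.4,0,1.5],0],[[0,0,0],[0.1,0,3],0],[[0,0,0],[0,0,3.5],0],[[0,0,0],[0,0,3],0],[[0,0,0],[0,0,1.5],0],[[0,0,0],[0,0,0.5],0],[[0,0,0],[0,0,0],0],[[0,0,0],[0,0,0],0],[[0,0,0],[0,0,0],0],[[0,0,0],[0,0,0],0]]'
python3 - <<'E'
from h import *
p=ctrl.get_image("wrist"); save(p,"w47",(220,150,460,320),3.2); o=st(); M=R.from_rotvec(o["orientation"]).as_matrix(); print(M.T@(np.array([561,-66,-1.5])-o["ee_pos"]))
E
```

```text
t: 41.67
ee_pos: [561.7, -66.0, -0.3]
orientation: [2.299, 2.138, 0.003]
ft_force: [-1.2, 0.3, 3.9]
width: 25.2
t 41.72 [ 5.617e+02 -6.610e+01 -3.000e-01] yaw 85.9 w 25.3 [ 0.  -0.3  2.7]
[ 0.0127262  -0.69445845  1.17675222]
```

View pics/w47.png

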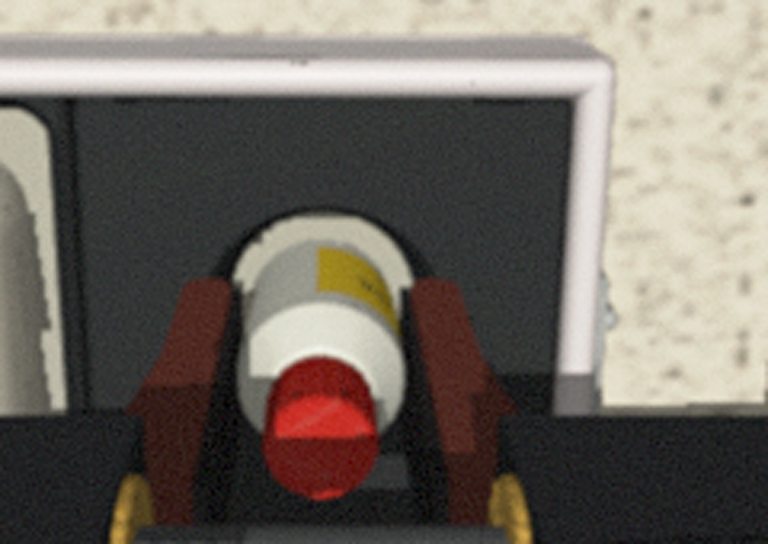

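```bash
python3 -m handwheel '[[[0,0,0],[0,0,0],0.45],[[0,0,0],[0,0,0],0.45],[[0,0,0],[0,0,0],0.45],[[0,0,0],[0,0,0],0.45],[[0,0,0],[0,0,0],0.45],[[0,0,0],[0,0,-5],0.45],[[0,0,0],[0,0,-15],0.45],[[0,0,0],[0,0,-22],0.45],[[0,0,0],[0,0,-22],0.45],[[0,0,0],[0,0,-15],0.45]]'
python3 - <<'E'
from h import *
p=ctrl.get_image("wrist"); save(p,"w48"); o=st()
E
```

```text
t: 42.55
ee_pos: [557.7, -65.5, 77.4]
orientation: [-2.296, -2.136, 0.007]
ft_force: [0.9, -0.3, -1.4]
width: 39.2
t 42.60 [559.5 -65.7  79.9] yaw 85.8 w 39.6 [0.2 0.4 1.8]
```

View pics/w48.png

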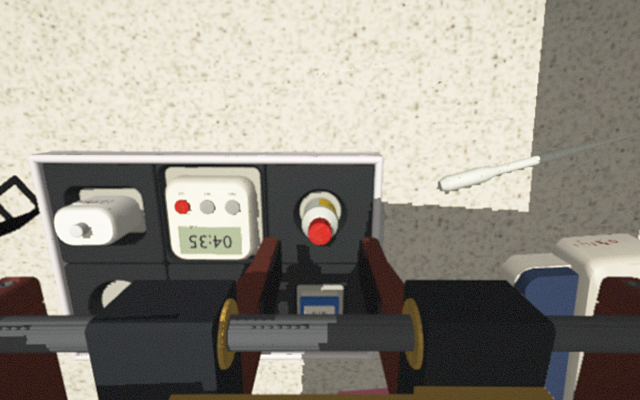

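```bash
python3 -m handwheel '[[[0,0,0],[0,-20,-22],0.7],[[0,0,0],[0,-35,-18],0.7],[[0,0,0],[2,-38,-5],0.7],[[0,0,0],[18,-26,0],0.7],[[0,0,0],[35,-8,0],0.7],[[0,0,0],[38,-2,0],0.7],[[0,0,0],[38,-2,0],0.7],[[0,0,0],[35,0,0],0.7],[[0,0,0],[25,0,0],0.7],[[0,0,0],[12,0,0],0.7]]'
python3 - <<'E'
from h import *
p=ctrl.get_image("wrist");p=ctrl.get_image("wrist"); save(p,"w49"); o=st()
for d in ctrl.spot_point(p,"lens_can")[:2]: X=c2w(p,d["position"]); print(d["score"],X.round(1),w2px(p,X).round(0))
E
```

```text
t: 43.43
ee_pos: [439.7, 150.7, 128.1]
orientation: [2.306, 2.127, 0.005]
ft_force: [1.2, -0.1, -0.1]
width: 61.4
t 43.53 [439.8 149.8 127.9] yaw 85.4 w 61.6 [-0.7  0.2 -0. ]
0.79 [430.7 195.1  -0.8] [[365. 174.]]
```

View pics/w49.png

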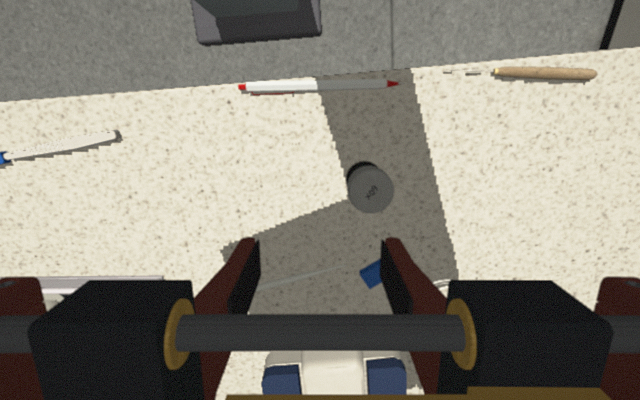

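Run:
```python
from h import *
p=ctrl.get_image("wrist"); o=st(); im=p["pixels"][:,:,::-1].copy()
f=6;a,b,c,d=320,145,430,235
big=cv2.resize(im[b:d,a:c],None,fx=f,fy=f,interpolation=cv2.INTER_CUBIC)
C=np.array([431.5,193.5])
for z,r,col in ((52,18.5,(0,255,0)),(30,18.5,(0,255,255)),(0,17.5,(255,0,0))):
    pts=np.array([[C[0]+r*np.cos(t),C[1]+r*np.sin(t),z] for t in np.linspace(0,6.28,80)])
    q=((w2px(p,pts)-[a,b]+.5)*f).round().astype(int); cv2.polylines(big,[q.reshape(-1,1,2)],True,col,1)
cv2.imwrite("pics/w50.png",big)
```

```text
t 43.63 [439.3 147.7 127.7] yaw 85.3 w 61.3 [-0.1  0.5 -0. ]
```

View pics/w50.png

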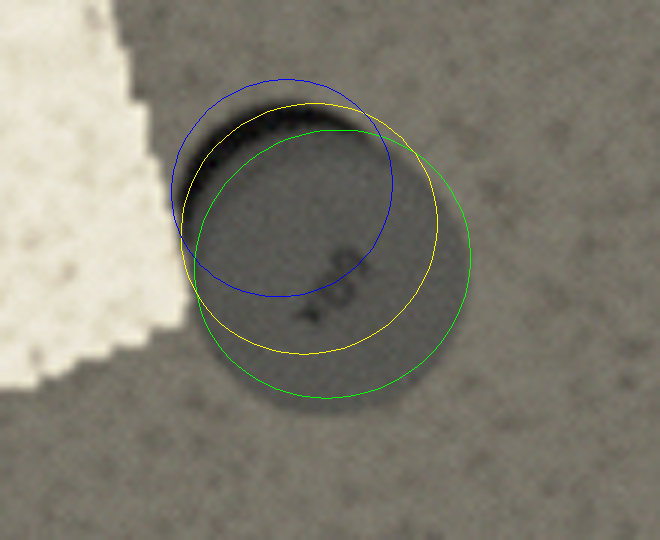

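```bash
python3 -m handwheel '[[[0.002,0,-0.002],[6,-1,8],0.7],[[0.002,0,-0.002],[8,-2,14],0.7],[[0,0,-0.002],[9,-2,16],0.7],[[0,0,-0.002],[8,-2,16],0.7],[[0,0,-0.002],[6,-1,14],0.7],[[0,0,0],[4,-1,10],0.7],[[0,0,0],[1.5,0,5],0.7],[[0,0,0],[0,0,0],0.7],[[0,0,0],[0,0,0],0.7],[[0,0,0],[0,0,0],0.7]]'
python3 - <<'E'
from h import *
p=tips("w51",None,1); o=ctrl.get_obs(); M=R.from_rotvec(o["orientation"]).as_matrix(); print(M.T@(np.array([433.6,193.3,-8])-o["ee_pos"]),(R.from_matrix(M.T@Rdown(86))).as_rotvec())
E
```

```text
t: 44.47
ee_pos: [433.7, 184.3, 38.5]
orientation: [2.313, 2.125, -0.005]
ft_force: [0.6, -0.5, -0.2]
width: 61.5
t 44.52 [433.9 184.4  38.7] yaw 85.1 w 61.4 [-0.7 -0.1 -0.1]
[ 9.00532863 -1.0241628  46.69070927] [-0.00106196  0.00268389 -0.0151247 ]
```

View pics/w51.png

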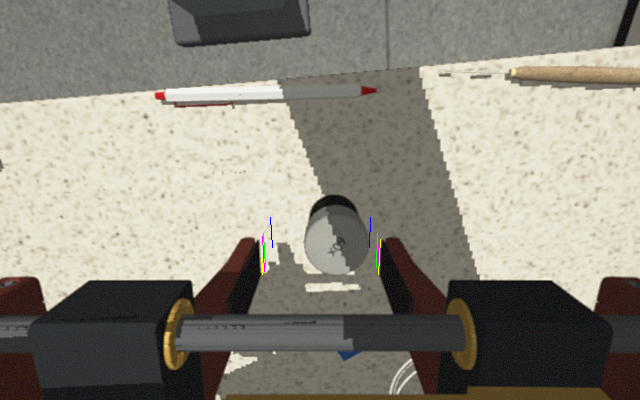

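```bash
python3 -m handwheel '[[[0,0,-0.004],[3,-0.3,0],0.7],[[0,0,-0.004],[3,-0.3,0],0.7],[[0,0,-0.004],[1.8,-0.2,0],0.7],[[0,0,-0.002],[0.5,0,3],0.7],[[0,0,0],[0,0,8],0.7],[[0,0,0],[0,0,10],0.7],[[0,0,0],[0,0,10],0.7],[[0,0,0],[0,0,8],0.7],[[0,0,0],[0,0,4],0.7],[[0,0,0],[0,0,0],0.7]]'
python3 - <<'E'
from h import *
p=tips("w52",(200,130,440,310),3.3); o=ctrl.get_obs(); M=R.from_rotvec(o["orientation"]).as_matrix(); print(M.T@(np.array([433.6,193.3,-8])-o["ee_pos"]),(R.from_matrix(M.T@Rdown(86))).as_rotvec())
E
```

```text
t: 45.35
ee_pos: [435.3, 193.8, -7.1]
orientation: [2.296, 2.141, 0.002]
ft_force: [0.6, -0.4, 0.3]
width: 61.2
t 45.40 [435.3 193.8  -6.8] yaw 86.0 w 61.2 [-0.9  0.8 -0.1]
[-0.58393242 -1.70519493  1.17122109] [2.60963688e-03 8.51404714e-04 3.91342064e-05]
```

View pics/w52.png

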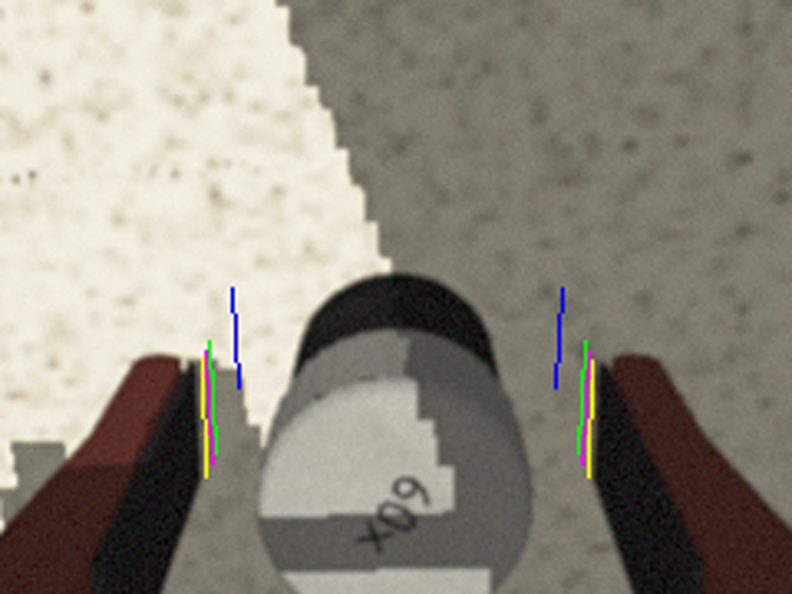

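```bash
python3 -m handwheel '[[[0,0,0],[-0.2,-0.8,0],0.6],[[0,0,0],[-0.2,-0.4,0],0.4],[[0,0,0],[0,0,0],0],[[0,0,0],[0,0,0],0],[[0,0,0],[0,0,0],0],[[0,0,0],[0,0,0],0],[[0,0,0],[0,0,0],0],[[0,0,0],[0,0,0],0],[[0,0,0],[0,0,0],0],[[0,0,0],[0,0,0],0]]'
python3 - <<'E'
from h import *
p=ctrl.get_image("wrist"); o=st(); M=R.from_rotvec(o["orientation"]).as_matrix()
im=p["pixels"][:,:,::-1].copy(); f=4;a,b,c,d=250,190,390,330
big=cv2.resize(im[b:d,a:c],None,fx=f,fy=f,interpolation=cv2.INTER_CUBIC)
for y0,col in ((0,(0,255,0)),(-2,(255,0,0))):
  for z,r in ((52,18.5),(30,18.5),(0,17.5)):
    pts=[[*(o["ee_pos"]+M@np.array([r*np.cos(t),y0+r*np.sin(t),0]))[:2],z] for t in np.linspace(0,6.28,80)]
    q=((w2px(p,pts)-[a,b]+.5)*f).round().astype(int); cv2.polylines(big,[q.reshape(-1,1,2)],True,col,1)
cv2.imwrite("pics/w53.png",big)
E
```

```text
t: 46.23
ee_pos: [434.8, 193.7, -5.7]
orientation: [2.296, 2.14, 0.005]
ft_force: [-0.4, 0.3, -0.3]
width: 36.9
t 46.28 [434.8 193.6  -5.7] yaw 86.0 w 37.0 [ 0.4 -1.1 -0.4]
```

View pics/w53.png

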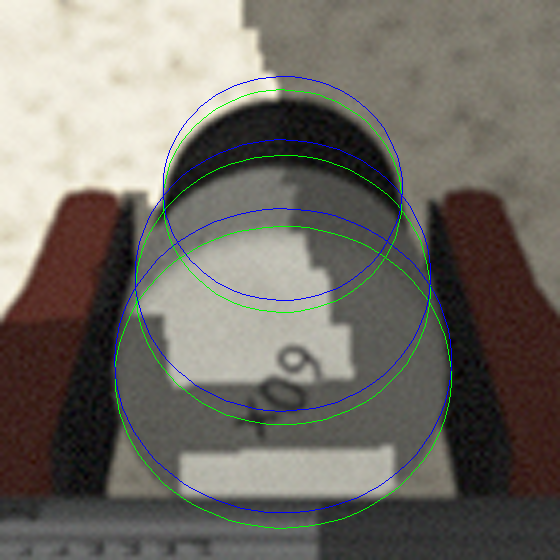

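```bash
python3 -m handwheel '[[[0,0,0],[0,0,-12],0],[[0,0,0],[-4,-1,-20],0],[[0,0,0],[-10,-2,-25],0],[[0,0,0],[-22,-2,-25],0],[[0,0,0],[-32,0,-15],0],[[0,0,0],[-38,2,-5],0],[[0,0,0],[-38,2,0],0],[[0,0,0],[-38,2,0],0],[[0,0,0],[-38,2,0],0],[[0,0,0],[-38,2,0],0]]'
python3 - <<'E'
from h import *
p=ctrl.get_image("wrist"); save(p,"w54"); o=st()
E
```

```text
t: 47.12
ee_pos: [423.1, -68.4, 102.1]
orientation: [2.279, 2.152, 0.009]
ft_force: [0.6, 0.2, -0.7]
width: 37.2
t 47.17 [423.7 -74.  102.3] yaw 86.5 w 37.1 [ 0.4 -3.4  0.1]
```

View pics/w54.png

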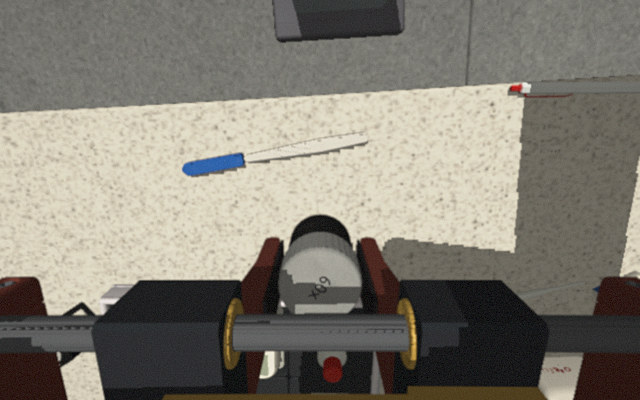

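```bash
python3 -m handwheel '[[[0,0,0.002],[-30,4,-2],0],[[0,0,0.002],[-30,10,-2],0],[[0,0,0.002],[-28,18,-1],0],[[0,0,0.002],[-22,25,0],0],[[0,0,0.002],[-14,28,0],0],[[0,0,0],[-8,28,0],0],[[0,0,0],[-4,25,0],0],[[0,0,0],[-2,16,0],0],[[0,0,0],[0,8,0],0],[[0,0,0],[0,0,0],0]]'
python3 - <<'E'
from h import *
p=ctrl.get_image("wrist");p=ctrl.get_image("wrist"); save(p,"w55"); o=st(); M=R.from_rotvec(o["orientation"]).as_matrix(); print(M.T@(np.array([629.2,-233.2,5.3])-o["ee_pos"]),(R.from_matrix(M.T@Rdown(86))).as_rotvec())
E
```

```text
t: 48.0
ee_pos: [577.3, -237.0, 107.9]
orientation: [2.306, 2.122, 0.006]
ft_force: [-1.0, 0.6, -1.0]
width: 36.9
t 48.10 [ 575.2 -236.3  107.6] yaw 85.3 w 36.9 [-0.8  0.5 -1. ]
[  7.72424544  52.95037312 102.63445432] [ 0.00612199  0.00187169 -0.01304414]
```

View pics/w55.png

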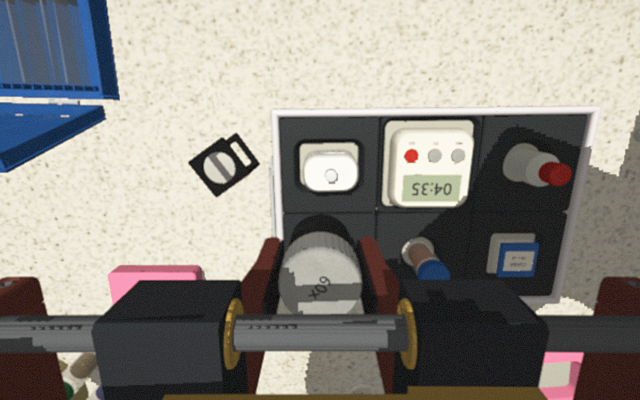

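```bash
python3 -m handwheel '[[[0.001,0,-0.003],[1.5,8,0],0],[[0.001,0,-0.003],[2,10,2],0],[[0.001,0,-0.003],[1.5,10,6],0],[[0.001,0,-0.003],[1,8,10],0],[[0.001,0,-0.001],[0.5,5,12],0],[[0,0,0],[0,2,12],0],[[0,0,0],[0,1,10],0],[[0,0,0],[0,0,6],0],[[0,0,0],[0,0,0],0],[[0,0,0],[0,0,0],0]]'
python3 - <<'E'
from h import *
p=ctrl.get_image("wrist");p=ctrl.get_image("wrist"); save(p,"w56"); o=st(); M=R.from_rotvec(o["orientation"]).as_matrix(); print(M.T@(np.array([629.2,-233.2,5.3])-o["ee_pos"]),(R.from_matrix(M.T@Rdown(86))).as_rotvec())
E
```

```text
t: 48.93
ee_pos: [618.8, -229.7, 40.7]
orientation: [-2.291, -2.142, 0.007]
ft_force: [0.2, 0.6, -0.7]
width: 36.8
t 49.03 [ 619.  -229.9   41.4] yaw 86.2 w 37.1 [-0.1  0.  -1.7]
[-2.63758707 10.57795392 35.99813788] [-5.66700278e-03 -7.75146825e-05  2.67317117e-03]
```

View pics/w56.png

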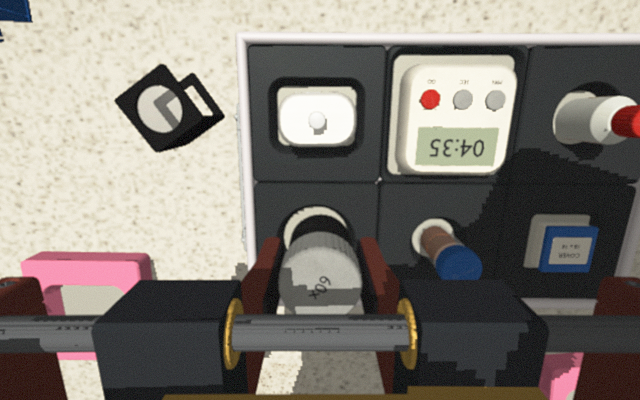

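```bash
python3 -m handwheel '[[[-0.001,0,0.001],[-0.8,2.5,0],0],[[-0.001,0,0.001],[-0.8,3,1],0],[[-0.001,0,0.001],[-0.5,2,3],0],[[-0.001,0,0],[0,1,5],0],[[0,0,0],[0,0,5],0],[[0,0,0],[0,0,3],0],[[0,0,0],[0,0,1],0],[[0,0,0],[0,0,0],0],[[0,0,0],[0,0,0],0],[[0,0,0],[0,0,0],0]]'
python3 - <<'E'
from h import *
p=ctrl.get_image("wrist");save(p,"w57",(200,150,440,330),3.2); o=st(); M=R.from_rotvec(o["orientation"]).as_matrix(); print(M.T@(np.array([629.2,-233.2,5.3])-o["ee_pos"]),(R.from_matrix(M.T@Rdown(86))).as_rotvec())
E
```

```text
t: 49.87
ee_pos: [629.4, -233.9, 24.0]
orientation: [2.297, 2.139, 0.001]
ft_force: [0.9, 0.4, -0.9]
width: 36.9
t 49.92 [ 629.4 -233.9   24. ] yaw 85.9 w 36.9 [-0.8 -0.3 -1.2]
[ 0.67923789 -0.34073607 18.70698538] [ 0.00272604  0.00119128 -0.00134773]
```

View pics/w57.png

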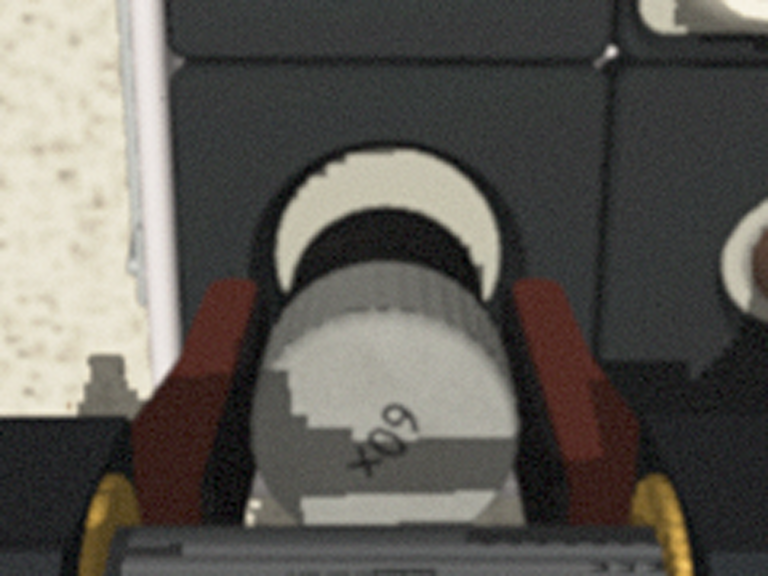

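Aligned over the pocket. I'll lower it about 18 mm.

```bash
python3 -m handwheel '[[[0.001,0,0],[0.4,-0.2,2],0],[[0.001,0,0],[0.2,0,4],0],[[0,0,0],[0,0,4.5],0],[[0,0,0],[0,0,4],0],[[0,0,0],[0,0,2],0],[[0,0,0],[0,0,0.8],0],[[0,0,0],[0,0,0],0],[[0,0,0],[0,0,0],0],[[0,0,0],[0,0,0],0],[[0,0,0],[0,0,0],0]]'
python3 - <<'E'
from h import *
p=ctrl.get_image("wrist");save(p,"w58",(200,150,440,330),3.2); o=st(); M=R.from_rotvec(o["orientation"]).as_matrix(); print(M.T@(np.array([629.2,-233.2,5.3])-o["ee_pos"]))
E
```

```text
t: 50.75
ee_pos: [629.3, -233.2, 4.8]
orientation: [2.298, 2.14, -0.001]
ft_force: [-0.4, 0.1, -0.8]
width: 37.3
t 50.80 [ 629.3 -233.2    4.9] yaw 85.9 w 36.9 [-0.1 -0.2 -1.2]
[-0.02003368 -0.12502346 -0.43221724]
```

View pics/w58.png

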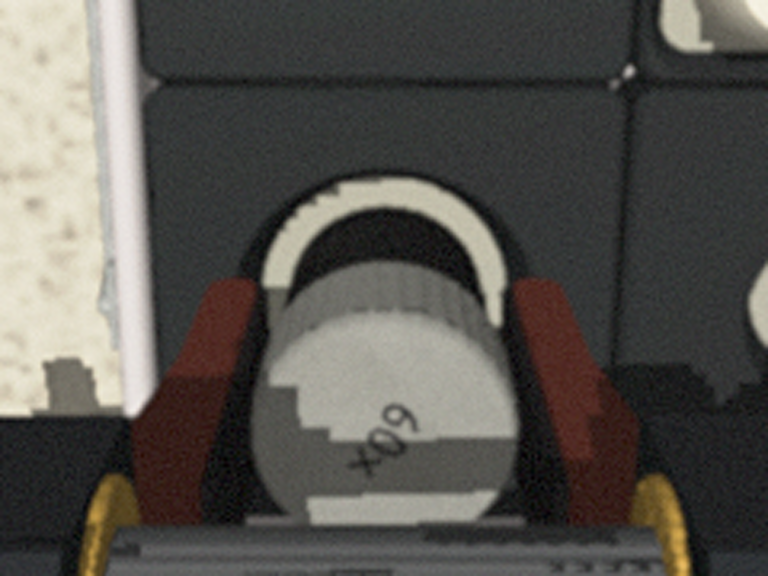

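```bash
python3 -m handwheel '[[[0,0,0],[0,0,0.6],0],[[0,0,0],[0,0,0.5],0],[[0,0,0],[0,0,0.3],0],[[0,0,0],[0,0,0],0],[[0,0,0],[0,0,0],0],[[0,0,0],[0,0,0],0],[[0,0,0],[0,0,0],0],[[0,0,0],[0,0,0],0],[[0,0,0],[0,0,0],0],[[0,0,0],[0,0,0],0]]'
```

```text
t: 51.63
ee_pos: [629.8, -233.4, 4.4]
orientation: [2.297, 2.139, 0.0]
ft_force: [-0.3, 0.7, -0.1]
width: 36.9
```

```bash
python3 -m handwheel '[[[0,0,0],[0,0,0.4],0],[[0,0,0],[0,0,0],0.55],[[0,0,0],[0,0,0],0.55],[[0,0,0],[0,0,0],0.55],[[0,0,0],[0,0,0],0.55],[[0,0,0],[0,0,0],0.55],[[0,0,0],[0,0,-5],0.55],[[0,0,0],[0,0,-15],0.55],[[0,0,0],[0,0,-22],0.55],[[0,0,0],[0,0,-22],0.55]]'
python3 - <<'E'
from h import *
p=ctrl.get_image("wrist");save(p,"w59"); o=st()
E
```

```text
t: 52.47
ee_pos: [626.4, -232.0, 66.8]
orientation: [-2.295, -2.137, 0.006]
ft_force: [0.4, 0.0, 0.6]
width: 48.6
t 52.52 [ 629.3 -233.1   71.9] yaw 85.9 w 48.4 [ 1.6 -0.9  2. ]
```

View pics/w59.png

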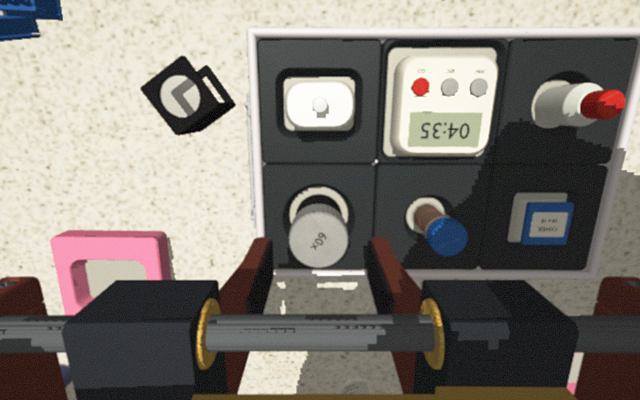

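```bash
python3 -m handwheel '[[[0,0,0],[0,0,-25],0.6],[[0,0,0],[8,0,-28],0.6],[[0,0,0],[20,3,-20],0.6],[[0,0,0],[25,3,-10],0.6],[[0,0,0],[20,3,-5],0.6],[[0,0,0],[10,0,0],0.6],[[0,0,0],[0,0,0],0.6],[[0,0,0],[0,0,0],0.6],[[0,0,0],[0,0,0],0.6],[[0,0,0],[0,0,0],0.6]]'
python3 - <<'E'
from h import *
p=ctrl.get_image("wrist"); o=st(); im=p["pixels"][:,:,::-1].copy()
a,b,c,d=150,30,510,300; f=2.2
big=cv2.resize(im[b:d,a:c],None,fx=f,fy=f,interpolation=cv2.INTER_CUBIC)
c0=np.array([554.8,-146.76]); ex=np.array([.9975,-.0710]); ey=np.array([.0710,.9975])
def ring(ctr,hx,hy,z,rnd,col):
    if rnd: pts=[[*(ctr+hx*(np.cos(t)*ex+np.sin(t)*ey)),z] for t in np.linspace(0,6.28,60)]
    else: pts=[[*(ctr+sx*hx*ex+sy*hy*ey),z] for sx,sy in ((-1,-1),(1,-1),(1,1),(-1,1))]
    cv2.polylines(big,[((w2px(p,pts)-[a,b]+.5)*f).round().astype(int).reshape(-1,1,2)],True,col,1)
ring(c0,32,32,16+18,0,(0,255,0)); ring(c0-81*ey,14.5,21,11+37,0,(0,255,0)); ring(c0+81*ex+81*ey,15.5,15.5,16+14,0,(0,255,0))
ring(c0+81*ey,8,8,11+50,1,(0,255,0)); ring(c0+81*ex-81*ey,18.5,18.5,11+52,1,(0,255,0))
cv2.imwrite("pics/w60.png",big)
p=ctrl.get_image("scene"); save(p,"s60",(280,160,440,280),5)
E
```

```text
t: 53.35
ee_pos: [646.6, -151.1, 176.6]
orientation: [2.292, 2.13, 0.009]
ft_force: [0.1, 0.4, -0.9]
width: 52.7
t 53.40 [ 646.5 -151.3  176.3] yaw 85.8 w 52.5 [ 0.1  0.1 -0.1]
```

View pics/w60.png

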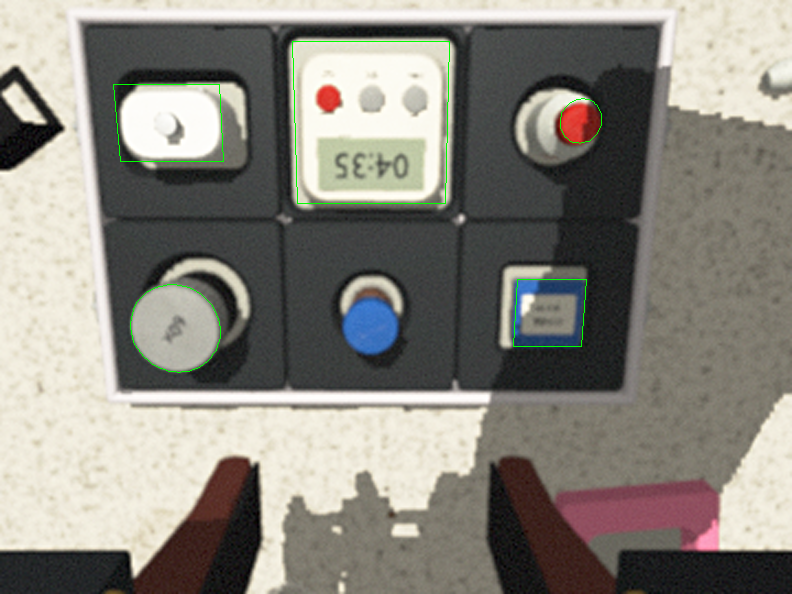

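View pics/s60.png

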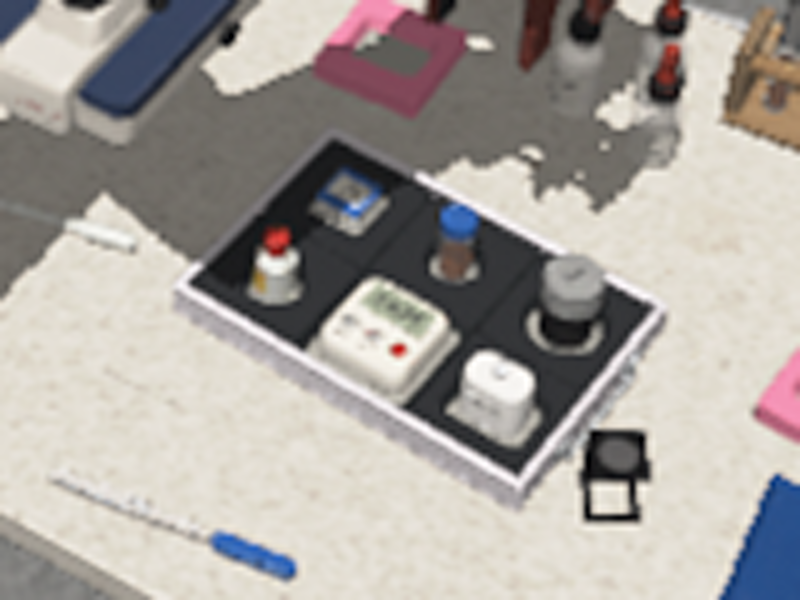

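All five sit where the seated overlays predict, upright and inside their pockets, and the gripper is clear. I'll hand in.

```bash
python3 -c "
from workcell import ctrl
print(ctrl.close_job())"
```

```text
the job is handed in; nothing more can be done
None
```

All five items are packed in the tray: the timer, tally counter, slip box, red-capped bottle and lens canister, in that order. Each was released in the insert of its own shape, and I handed the job in at about 53 s. The pink look-alikes and the other objects were left alone.

**Last checks:** From above, the wrist picture matched the predicted outlines for seated items to within about 1–2 mm for all but the timer. The timer's rounded edges fall inside its outline. The scene picture shows everything upright and down in its pocket, with the gripper well clear. Force readings stayed at a few newtons.

**What disagreed:**
- **Fingertip position:** The stated fingertip offset did not match the pictures. The real tips sit about 28 mm behind the reported TCP, not 8 mm ahead of it. The first try on the timer closed above it without touching it, so I corrected the heights.
- **Timer width:** The gripper read 59 mm across the timer, which is listed as 64 mm. The other items read within about 2 mm of their listed sizes.
- **Canister seating:** I felt no clear contact force when the canister reached the floor, so that check rests on the pictures and the height reading.

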